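# Level the work rest and lay a reel handle on it

### The job

On the iron work rest, spin the knurled brass collar along its threaded post until the top of the collar is level with the face of the round steel anvil. Then lay the loose steel crank handle gently across the two, knob up and standing over the anvil, the arm lying on the collar close beside the post, so that the handle lies level, and leave it there. Leave the reel, the lure box and the two lead sinkers where they are.

Things in the scene. Friction and masses are not known exactly. Their poses are not given: they have to be found in the camera images.
- rest: The work rest, fixed to the counter: a dark iron plate 76 x 180 x 12 mm with the threaded post and the anvil standing on it. Origin: centre of the plate's underside, z up. The post's axis is at y = -50 mm and the anvil's axis at y = +50 mm in this frame (both at x = 0). The plate's yaw varies widely.
- post_top (a point): Centre of the top end of the vertical threaded steel post: diameter 14 mm, its top 76 mm above the counter, fixed. The post passes through the collar and stands up above it.
- collar: Knurled brass collar (round nut) on the post: diameter 52 mm, 16 mm high, flat top. Origin: centre of its underside, on the post's axis, z up; its frame turns with it. Right-hand fast thread, 18 mm lead: anticlockwise seen from above raises it 18 mm per turn; it moves up or down only by turning, with about 0.08 N m friction, and stays where left. Starts 7 to 19 mm too low.
- collar_top (a point): Centre of the collar's flat top face, on the post's axis (46 to 51 mm above the counter at the start). Its height is to match that of anvil_face.
- anvil: The round steel anvil: a stake clamped in a socket on the rest, its head 46 mm in diameter and 16.5 mm high. It does not move during the job, but is clamped at a different height each time. Origin: centre of the head's underside, z up.
- anvil_face (a point): Centre of the anvil's flat top face (58 to 65 mm above the counter), 100 mm from the post's axis.
- handle: Steel crank handle, about 115 g, lying flat on the counter knob up: straight arm 14 mm wide, 6 mm thick, underside flat all along, 132 mm long overall. Origin: underside, middle of the arm, within 10 mm of the centre of mass; x along the arm from knob to eye, z up. At x = -56 mm a black knob, 23 mm in diameter, top 42 mm above the underside; at x = +56 mm a flat round eye 20 mm in diameter.
- knob (a point): Underside of the arm below the knob's axis (x = -56 mm on the handle).
- eye (a point): Underside of the arm at the centre of the eye (x = +56 mm on the handle).
- reel: Brown bakelite centrepin reel lying on its back beside the handle, 100 mm in diameter, 45 mm high over its two little knobs, a brass foot sticking out 7 mm on its -x side. Origin: centre of its underside. Leave it alone.
- lure_box: Yellow plastic lure box beside the collar, 60 (x) x 100 (y) x 30 (z) mm, loose. Origin: centre of its underside. Leave it alone.
- sinker_a: Dull grey bell-shaped lead sinker standing near the collar, 28 mm in diameter, 34 mm high with its wire eye, loose. Origin: centre of its underside. Leave it alone.
- sinker_b: The second lead sinker, the same, standing near the anvil. Leave it alone.
- slot_stand: Slotted wooden stand, fixed, 60 (x) x 140 (y) x 28 (z) mm, with spare handle arms and a brass pick standing upright in it up to 125 mm high. Origin: centre of its underside. An obstacle only.
Not all that is in view belongs to the job. What is meant by the handle is not pink, and is the smaller of those in its own colour.

How it is judged:
By the outcome, as a careful person would: the job done as asked, in the order asked, and still so for the second after the job is handed in, with the robot touching nothing.
It also fails if it takes over 70 s, if anything falls off the work surface, if the arm or the gripper's body presses on something with over 40 N, if the wrist force passes 120 N, or if a joint passes its speed limit or range.

### The arm

A 7-joint arm with a two-finger parallel gripper is mounted at the origin on the work surface. World frame = base frame: x ahead of the robot, y to its left, z up, the work surface at z = 0. Lengths are in m, angles in degrees, forces in N, time in s.
With the tool pointing down it reaches from about 0.425 to 0.95 m from the base axis. Payload 4.7 kg.
Tool frame: the origin (TCP) lies on the centre line of the jaws, within the pads' length; the fingertips stand 19 mm ahead of it and the grasp point (between the pads) is the TCP (r.tcp_to_tips is the distance from the TCP to the fingertips, in m); x points along the fingers, y is the direction in which the jaws open and shut, and the axes are right-handed (so a half turn about x gives the same grasp; the last joint's range is limited). The gripper opens to 85 mm and grips with 20 to 120 N. Pads are 22 mm wide; open, the fingers measure 114 mm over their backs; the gripper's body (76 mm by 85 mm) begins 54 mm behind the grasp point. The pads swing forward as they close: fully open they stand 13 mm farther back than shut.
Start: joints at [-78.833, 26.849, -2.785, 87.806, 1.381, 65.374, -4.715], TCP at [0.15, 0.658, 0.25] pointing down, gripper open.
Joint ranges: [-148.3, 148.3], [-19.14, 114.17], [-79.39, 73.82], [5.75, 140.21], [-59.74, 239.74], [12.07, 113.84], [-152.46, 152.46]. Speed limits (degrees/s): [147.25, 147.25, 180, 180, 180, 180, 180].

### API

Orientations are given as a 3x3 rotation matrix whose columns are the frame's x, y, z axes.
In Python, from workcell import r gives the robot as it stands.
- The arm moves only by the tool servo_tool, never from a script. Its argument "targets" is a list of rows, each a list of 7 numbers: the opening, from 0 (shut) to 1 (fully open), then the shift along the tool's x, y, z in m, then the turn, a rotation vector about the tool's x, y, z in rad. A call has 1 to 5 rows; each row is the pose to reach, as a shift and turn from the pose measured when the call began, along the tool's axes at that moment; what a row does not reach only later rows make up. A row lasts 1/12 s, in which the tool goes at most 41.7 mm and 7.16 degrees, less where a joint would pass 70% of its speed; a pose out of reach is approached as far as the arm can. A call with a gripper value outside its range is refused whole. The fingers move at their own pace and stop on an object; "grip_force" is the grip in N (left out, the last holds). Time passes only in rows, so rows that repeat a pose let the fingers close. It gives the time, the measured TCP pose, the force and the opening at its end, in the units of the state.
- r.observe(): the state, without advancing time (a new reading comes with each control period).
- r.capture(name): name is "scene" or "top" or "wrist"; returns a dict with "img" (420x560x3 uint8, red, green, blue), "depth" (420x560 float32, m along the optical axis (not along the pixel's ray), 0 where there is no reading), "fx", "fy", "cx", "cy" (pixels), "dist_coeffs" ([k1, k2, p1, p2, k3] as OpenCV has them; the pictures are not rectified), "pose" (4x4, takes a point from camera to world coordinates). Camera axes: x right, y up, looking along -z (the intrinsics and any distortion apply to the point x, -y, -z); pixel columns grow to the right and rows downward; lengths in m; the calibration is good to about 2 mm. A picture is of the moment at which its call begins.
- r.close_job(): hands the job in, once; it reports no verdict.
The state is a dict: "clock": time; "joints": joint angles; "qvel": joint speeds; "effort": joint torques, N m; "tool_pos": TCP position; "orientation": TCP orientation; "force": force on the tool from outside, world axes, zero at the start; "moment": the same for the moment, N m; "width": finger opening in m.
Only numpy, scipy, OpenCV 4.12 (cv2) and the standard library are available. Lean on these libraries where they do the work, as an engineer would, in place of code of your own. Each camera call takes 0.05 s, during which the arm holds its last target.

## Working session

There is one attempt and no reset: what is moved stays moved. The work goes in short steps, Python scripts to look and compute and a tool call to move; the robot and the scene stay as the last step left them, time stands still between calls to the robot, and variables do not carry over. Pictures are saved under pics/ and viewed, and the job is handed in when it is done.

Besides the shell and the picture viewer there is one more tool, called after "Request:" as name(argument=value, ...) on one line, values as JSON. servo_tool: Moves the arm, as the interface text tells. Its arguments: {"type":"object","properties":{"targets":{"type":"array","items":{"type":"array","items":{"type":"number"}}},"grip_force":{"type":"number"}},"required":["targets"]}

```bash
ls; mkdir -p pics
cat > h.py <<'E'
import numpy as np, cv2
from workcell import r
def cap(name):
    return r.capture(name)
def save(c,fn,crop=None,s=1):
    im=c["img"][:,:,::-1]
    if crop: 
        a,b,cc,d=crop; im=im[b:d,a:cc]
    im=cv2.resize(im,None,fx=s,fy=s,interpolation=cv2.INTER_CUBIC)
    cv2.imwrite("pics/"+fn,im)
def K(c): return np.array([[c["fx"],0,c["cx"]],[0,c["fy"],c["cy"]],[0,0,1.]])
def rays(c,uv):
    uv=np.asarray(uv,float).reshape(-1,1,2)
    n=cv2.undistortPoints(uv,K(c),np.array(c["dist_coeffs"],float)).reshape(-1,2)
    d=np.c_[n[:,0],-n[:,1],-np.ones(len(n))]
    P=np.array(c["pose"]); return P[:3,3],d@P[:3,:3].T
def onplane(c,uv,z):
    o,d=rays(c,uv); t=(z-o[2])/d[:,2]; return o+d*t[:,None]
def bydepth(c,uv):
    uv=np.asarray(uv).reshape(-1,2).astype(int)
    z=c["depth"][uv[:,1],uv[:,0]]; o,d=rays(c,uv); p=o+d*z[:,None]; p[z==0]=np.nan; return p
def proj(c,p):
    P=np.array(c["pose"]); q=(np.asarray(p).reshape(-1,3)-P[:3,3])@P[:3,:3]
    q=q*[1,-1,-1]
    return cv2.projectPoints(q,np.zeros(3),np.zeros(3),K(c),np.array(c["dist_coeffs"],float))[0].reshape(-1,2)
def cloud(c):
    H,W=c["depth"].shape; u,v=np.meshgrid(np.arange(W),np.arange(H))
    return bydepth(c,np.c_[u.ravel(),v.ravel()]).reshape(H,W,3)
E
python3 - <<'E'
from h import *
for n in ["scene","top","wrist"]:
    c=cap(n); save(c,n+"0.png",s=1.4); print(n,np.round(c["pose"],3).tolist(),c["fx"],c["dist_coeffs"])
    np.save(n+"0.npy",c,allow_pickle=True)
print(r.observe())
E
```

```text
pics
scene [[0.487, -0.591, 0.643, 1.136], [0.873, 0.312, -0.374, -0.332], [0.021, 0.744, 0.668, 0.749], [0.0, 0.0, 0.0, 1.0]] 433.65974656918763 [0.00400307 0.         0.         0.         0.        ]
top [[-0.022, 0.999, -0.038, 0.437], [-1.0, -0.022, 0.006, 0.037], [0.005, 0.038, 0.999, 1.244], [0.0, 0.0, 0.0, 1.0]] 452.84948606814834 [0.00356779 0.         0.         0.         0.        ]
wrist [[0.222, -0.934, -0.281, 0.078], [0.975, 0.212, 0.065, 0.674], [-0.001, -0.288, 0.958, 0.373], [0.0, 0.0, 0.0, 1.0]] 320.30117610331973 [-0.00914112  0.          0.          0.          0.        ]
{'clock': 0.15, 'joints': array([-78.83125354,  26.88641537,  -2.78598187,  87.85827139,
         1.37950815,  65.37252578,  -4.71687179]), 'qvel': array([-0.08975097, -0.16170796, -0.09224054, -0.2025834 , -0.02307659,
       -0.15777296, -0.17034497]), 'effort': array([ 5.29154622e-04, -5.10765946e+01, -4.66605253e-02, -2.37979156e+01,
        1.07047355e-02,  5.33649232e-03, -1.58019117e-05]), 'tool_pos': array([0.14969484, 0.65777317, 0.24950379]), 'orientation': array([[-3.14910205e-04,  2.21949873e-01,  9.75058026e-01],
       [-1.42755575e-03,  9.75056981e-01, -2.21950096e-01],
       [-9.99998931e-01, -1.46184405e-03,  9.79042376e-06]]), 'force': array([ 0.42625139, -0.14714015, -0.30060809]), 'moment': array([ 0.03447156, -0.02957331,  0.00415732]), 'width': 0.08546919438625479}
```

View pics/scene0.png

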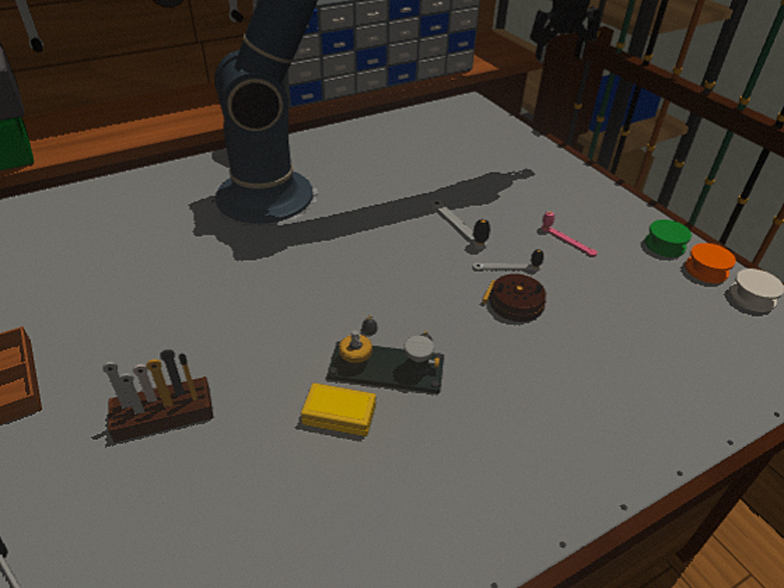

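View pics/top0.png

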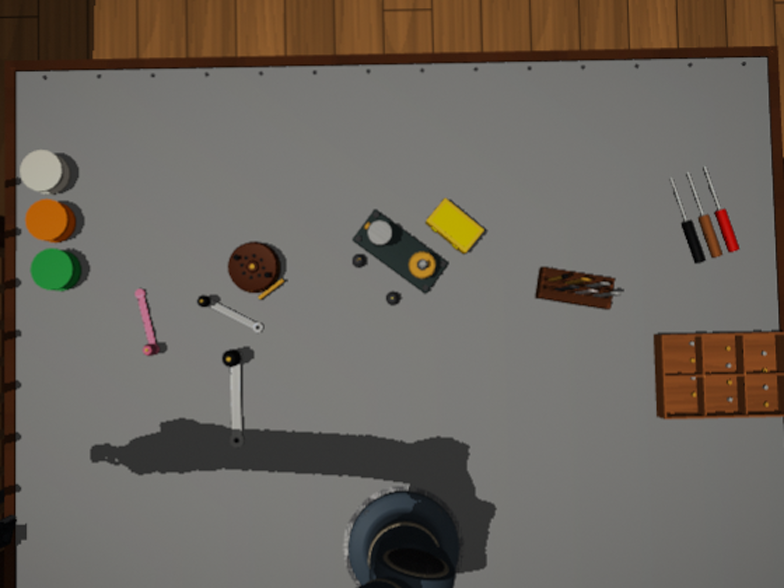

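View pics/wrist0.png

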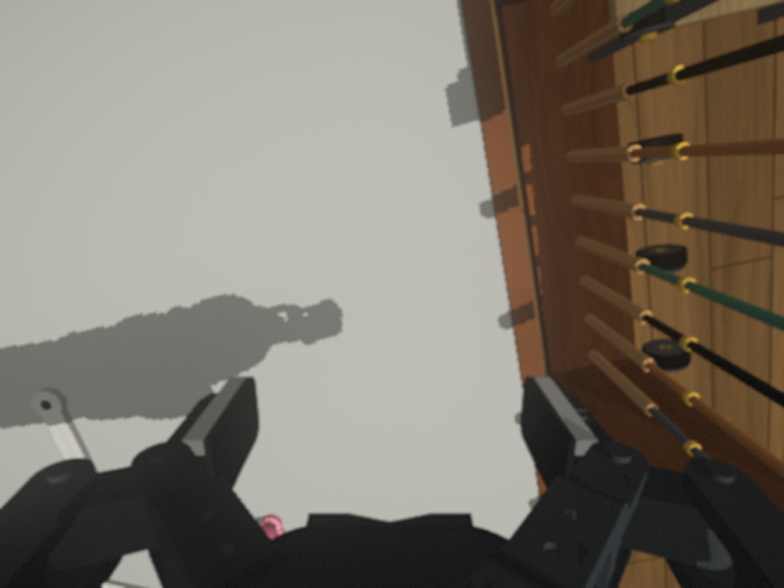

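Run:
```python
from h import *
t=np.load("top0.npy",allow_pickle=True).item(); s=np.load("scene0.npy",allow_pickle=True).item()
save(t,"t_crop.png",(130,130,350,330),3.6); save(s,"s_crop.png",(190,130,410,320),3.6)
C=cloud(t); C2=cloud(s)
for n,p in dict(knob=(204,300),eye=(258,327),mid=(231,314),anvil=(380,232),collar=(412,265),post=(422,264),reel=(254,266),box=(456,225),sA=(393,297),sB=(360,260),plate=(400,250),bigknob=(231,357),bigeye=(236,440),counter=(300,350)).items():
    u,v=int(p[0]/1.4),int(p[1]/1.4); print(n,u,v,np.round(C[v,u],4))
print("scene")
for n,p in dict(anvil=(419,347),collar=(346,352),plate=(385,365),knob=(537,258),eye=(477,267),counter=(500,400)).items():
    u,v=int(p[0]/1.4),int(p[1]/1.4); print(n,u,v,np.round(C2[v,u],4))
```

```text
knob 145 214 [0.4846 0.3694 0.042 ]
eye 184 233 [0.4319 0.2741 0.0041]
mid 165 224 [0.4575 0.3246 0.0084]
anvil 271 165 [0.6048 0.0325 0.065 ]
collar 294 189 [ 0.5422 -0.0271  0.047 ]
post 301 188 [ 0.542  -0.0439  0.0734]
reel 181 190 [0.5467 0.2738 0.0386]
box 325 160 [ 0.6198 -0.1131  0.0326]
sA 280 212 [0.4824 0.0111 0.0339]
sB 257 185 [0.5572 0.0714 0.0234]
plate 285 178 [ 0.5759 -0.0051  0.0116]
bigknob 165 255 [0.3759 0.314  0.0584]
bigeye 168 314 [0.2137 0.3201 0.0063]
counter 214 250 [ 0.3834  0.1938 -0.0025]
scene
anvil 299 247 [0.6053 0.0323 0.0624]
collar 247 251 [ 0.5512 -0.0664  0.0482]
plate 275 260 [ 0.5744 -0.0089  0.0112]
knob 383 184 [0.492  0.3639 0.0327]
eye 340 190 [0.4336 0.2696 0.0055]
counter 357 285 [7.125e-01 1.184e-01 1.000e-04]
```

View pics/t_crop.png

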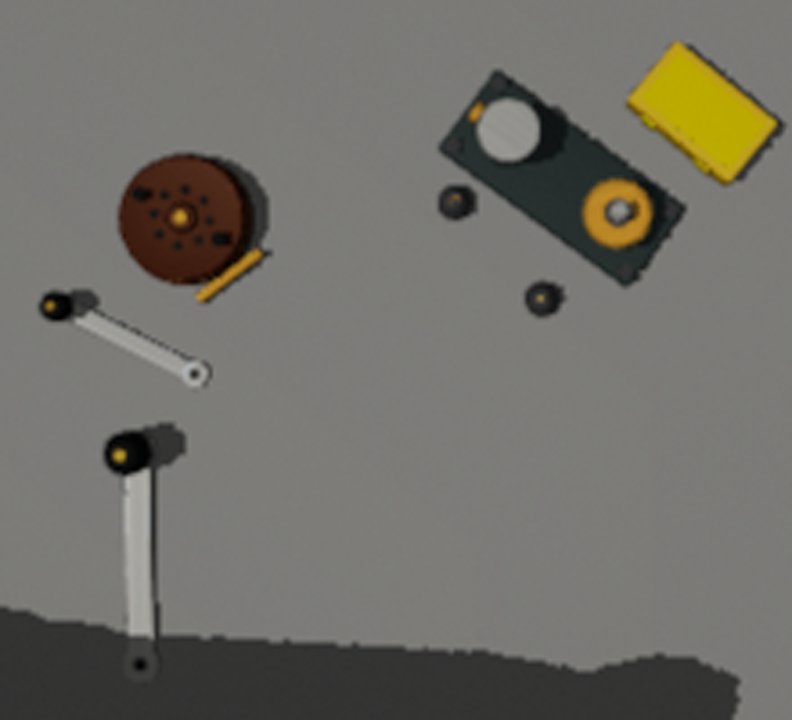

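View pics/s_crop.png

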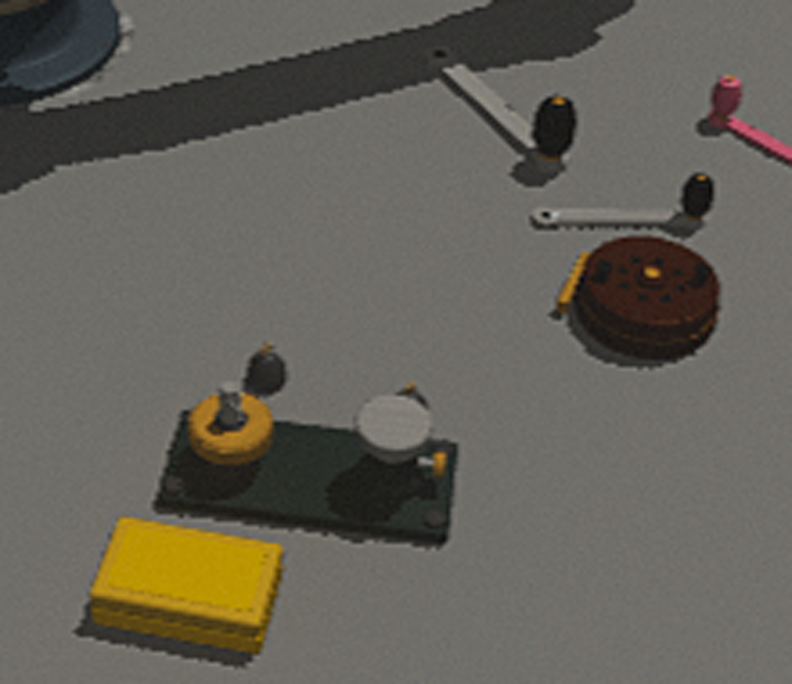

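```bash
cat >> h.py <<'E'
def faces(c,A=(0.605,0.033),Cc=(0.542,-0.044),hA=(.052,.075),hC=(.036,.075)):
    P=cloud(c); out={}
    for n,(x,y),(ri,ro),(l,h) in (("anvil",A,(0,.018),hA),("collar",Cc,(.0105,.022),hC),("plate",((A[0]+Cc[0])/2,(A[1]+Cc[1])/2),(0,.012),(0,.025)),):
        d=np.hypot(P[...,0]-x,P[...,1]-y); m=(d<ro)&(d>ri)&(P[...,2]>l)&(P[...,2]<h)
        z=P[...,2][m]; out[n]=(len(z),round(float(np.median(z)),5),round(float(z.std()),5))
    return out
E
python3 - <<'E'
from h import *
t=np.load("top0.npy",allow_pickle=True).item(); s=np.load("scene0.npy",allow_pickle=True).item()
for c in (t,s):
    im=cv2.cvtColor(c["img"],cv2.COLOR_RGB2HSV); P=cloud(c)
    brass=(im[...,0]>12)&(im[...,0]<25)&(im[...,1]>150)&(im[...,2]>90)
    near=(np.hypot(P[...,0]-.542,P[...,1]+.044)<.04)
    gray=(im[...,1]<40)&(im[...,2]>120)&(np.hypot(P[...,0]-.605,P[...,1]-.033)<.04)
    for n,m,z in (("collar",brass&near,.047),("anvil",gray,.063)):
        m=m.astype(np.uint8); k,_=cv2.findContours(m,cv2.RETR_EXTERNAL,cv2.CHAIN_APPROX_NONE)
        k=max(k,key=cv2.contourArea); e=cv2.fitEllipse(k); print(n,e, onplane(c,[e[0]],z).round(4), m.sum())
    # handle
    st=(im[...,1]<40)&(im[...,2]>130)&(np.hypot(P[...,0]-.452,P[...,1]-.317)<.09)
    st=st.astype(np.uint8); k,_=cv2.findContours(st,cv2.RETR_EXTERNAL,cv2.CHAIN_APPROX_NONE);k=max(k,key=cv2.contourArea)
    q=onplane(c,k.reshape(-1,2),.006)[:,:2]; b=cv2.minAreaRect((q*1000).astype(np.float32)); print("arm",b)
    print(cv2.boxPoints(b).round(1).tolist())
    blk=(im[...,2]<60)&(np.hypot(P[...,0]-.485,P[...,1]-.369)<.02)&(P[...,2]>.015); v,u=np.nonzero(blk); print("knob",onplane(c,[[u.mean(),v.mean()]],.028).round(4))
    print(faces(c))
E
```

```text
collar ((300.9349060058594, 188.86305236816406), (18.290075302124023, 18.39834976196289), 61.3091926574707) [[ 0.5421 -0.0455  0.047 ]] 237
anvil ((270.6688537597656, 165.5384979248047), (15.346107482910156, 15.537820816040039), 157.24502563476562) [[0.6037 0.0334 0.063 ]] 207
arm ((453.18780517578125, 313.98748779296875), (106.54777526855469, 20.578855514526367), 59.78087615966797)
[[417.5, 273.1000061035156], [435.29998779296875, 262.79998779296875], [488.8999938964844, 354.79998779296875], [471.1000061035156, 365.20001220703125]]
knob [[0.4835 0.3706 0.028 ]]
{'anvil': (144, 0.06297, 0.00226), 'collar': (166, 0.0469, 0.00244), 'plate': (61, 0.01081, 0.00255)}
collar ((253.88265991210938, 247.247314453125), (15.186819076538086, 21.18985939025879), 91.19002532958984) [[ 0.5473 -0.0477  0.047 ]] 216
anvil ((299.152099609375, 246.6301727294922), (13.605217933654785, 19.362173080444336), 95.65177917480469) [[0.605  0.0328 0.063 ]] 233
arm ((445.574462890625, 295.8833312988281), (53.731971740722656, 12.780121803283691), 62.33420181274414)
[[427.3999938964844, 275.1000061035156], [438.79998779296875, 269.1000061035156], [463.70001220703125, 316.70001220703125], [452.3999938964844, 322.6000061035156]]
knob [[0.4868 0.3701 0.028 ]]
{'anvil': (159, 0.06333, 0.00117), 'collar': (151, 0.04697, 0.0042), 'plate': (65, 0.01117, 0.00132)}
```

Request:
servo_tool(targets=[[1,0,-0.018,0.038,0.12,0,0],[1,0,-0.036,0.076,0.24,0,0],[1,0,-0.054,0.113,0.36,0,0],[1,0,-0.072,0.15,0.48,0,0],[1,0,-0.09,0.188,0.6,0,0]], grip_force=60)

```text
clock: 0.57
tool_pos: [0.3139, 0.5269, 0.2495]
orientation: [[-0.001, 0.738, 0.675], [-0.002, 0.675, -0.738], [-1.0, -0.002, 0.001]]
force: [1.1, -0.0, 0.3]
width: 0.0852
```

```bash
cat >> h.py <<'E'
def st():
    o=r.observe(); R=np.array(o["orientation"]); p=np.array(o["tool_pos"])
    print("t",round(o["clock"],2),"tcp",p.round(4),"yaw_y",round(float(np.degrees(np.arctan2(R[1,1],R[0,1]))),2),"tilt x",R[:,0].round(4),"J",np.array(o["joints"]).round(1),"F",np.array(o["force"]).round(2),"M",np.array(o["moment"]).round(3),"w",round(o["width"],4))
    return o,R,p
def go(x,y,z,yaw):
    o,R,p=st()
    d=R.T@(np.array([x,y,z])-p)
    from scipy.spatial.transform import Rotation as Ro
    a=np.radians(yaw); yy=np.array([np.cos(a),np.sin(a),0]); xx=np.array([0,0,-1.]); T=np.c_[xx,yy,np.cross(xx,yy)]
    print("shift",d.round(4),"rot",Ro.from_matrix(R.T@T).as_rotvec().round(4))
E
python3 -c "
from h import *
go(.543,-.045,.2,-90)"
```

```text
t 0.57 tcp [0.3139 0.5269 0.2495] yaw_y 42.48 tilt x [-5.0e-04 -1.8e-03 -1.0e+00] J [-68.6  21.1   7.2  97.1  -2.9  62.1 -18. ] F [ 1.08 -0.01  0.31] M [ 0.044 -0.059  0.037] w 0.0852
shift [ 0.0504 -0.2172  0.5765] rot [ 2.3122e+00  2.4000e-03 -3.0000e-04]
```

Request:
servo_tool(targets=[[1,0.0,-0.012,0.035,0.12,0,0],[1,0.0,-0.025,0.07,0.24,0,0],[1,0.0,-0.038,0.105,0.36,0,0],[1,0.0,-0.05,0.14,0.48,0,0],[1,0.0,-0.064,0.175,0.6,0,0]])

```text
clock: 0.98
tool_pos: [0.3853, 0.3528, 0.2496]
orientation: [[-0.001, 0.991, 0.135], [-0.002, 0.135, -0.991], [-1.0, -0.001, 0.002]]
force: [1.4, 0.8, 0.1]
width: 0.085
```

```bash
python3 -c "
from h import *
go(.543,-.045,.2,-90)"
```

```text
t 0.98 tcp [0.3853 0.3528 0.2496] yaw_y 7.76 tilt x [-6.0e-04 -1.8e-03 -1.0e+00] J [-61.8  12.7  17.3 109.3  -4.3  58.8 -34.8] F [1.36 0.84 0.07] M [-0.045 -0.042 -0.031] w 0.085
shift [0.0502 0.1026 0.4154] rot [ 1.7062e+00  1.9000e-03 -8.0000e-04]
```

Request:
servo_tool(targets=[[1,0.0,0.01,0.036,0.12,0,0],[1,0.0,0.02,0.072,0.24,0,0],[1,0.0,0.03,0.108,0.36,0,0],[1,0.0,0.04,0.144,0.48,0,0],[1,0.0,0.05,0.18,0.6,0,0]])

```text
clock: 1.4
tool_pos: [0.4593, 0.1794, 0.2499]
orientation: [[-0.001, 0.891, -0.453], [-0.001, -0.453, -0.891], [-1.0, 0.0, 0.002]]
force: [1.0, 0.1, -0.1]
width: 0.0853
```

```bash
python3 -c "
from h import *
go(.543,-.045,.2,-90)"
```

```text
t 1.4 tcp [0.4593 0.1794 0.2499] yaw_y -26.94 tilt x [-7.0e-04 -1.4e-03 -1.0e+00] J [-51.4  10.1  28.8 113.3  -5.7  58.  -46.9] F [ 1.02  0.13 -0.12] M [-0.013 -0.083 -0.085] w 0.0853
shift [0.0502 0.1763 0.1621] rot [ 1.1006e+00  1.4000e-03 -9.0000e-04]
```

Request:
servo_tool(targets=[[1,0.0,0.025,0.023,0.12,0,0],[1,0.0,0.05,0.046,0.24,0,0],[1,0.0,0.075,0.069,0.36,0,0],[1,0.0,0.1,0.092,0.48,0,0],[1,0.0,0.126,0.116,0.6,0,0]])

```text
clock: 1.82
tool_pos: [0.5192, 0.0177, 0.2501]
orientation: [[-0.001, 0.475, -0.88], [-0.001, -0.88, -0.475], [-1.0, 0.0, 0.001]]
force: [1.3, 1.0, -0.7]
width: 0.0854
```

```bash
python3 -c "
from h import *
go(.543,-.045,.2,-90)"
```

```text
t 1.82 tcp [0.5192 0.0177 0.2501] yaw_y -61.62 tilt x [-7.e-04 -7.e-04 -1.e+00] J [-39.8  14.1  39.8 110.5 -10.4  59.  -57. ] F [ 1.34  0.98 -0.69] M [ 0.022 -0.031 -0.03 ] w 0.0854
shift [0.0501 0.0664 0.0088] rot [ 0.4954  0.0009 -0.0005]
```

Request:
servo_tool(targets=[[1,0.01,0.022,0.003,0.12,0,0],[1,0.02,0.044,0.006,0.24,0,0],[1,0.03,0.066,0.009,0.36,0,0],[1,0.03,0.066,0.009,0.48,0,0],[1,0.03,0.066,0.009,0.48,0,0]])

```text
clock: 2.23
tool_pos: [0.5422, -0.0462, 0.2193]
orientation: [[-0.002, 0.01, -1.0], [-0.002, -1.0, -0.01], [-1.0, 0.002, 0.002]]
force: [0.2, 0.4, 0.1]
width: 0.0854
```

Run:
```python
from h import *
go(.543,-.045,.2,-90)
c=cap("wrist"); save(c,"w1.png",s=1.4); np.save("w1.npy",c,allow_pickle=True)
im=cv2.cvtColor(c["img"],cv2.COLOR_RGB2HSV); P=cloud(c)
print(faces(c))
brass=(im[...,0]>12)&(im[...,0]<25)&(im[...,1]>150)&(im[...,2]>90)&(np.hypot(P[...,0]-.542,P[...,1]+.044)<.04)
k,_=cv2.findContours(brass.astype(np.uint8),cv2.RETR_EXTERNAL,cv2.CHAIN_APPROX_NONE);k=max(k,key=cv2.contourArea); e=cv2.fitEllipse(k);print(e,onplane(c,[e[0]],.047))
```

```text
t 2.23 tcp [ 0.5422 -0.0462  0.2193] yaw_y -89.41 tilt x [-0.0024 -0.0021 -1.    ] J [-35.5  20.5  45.8 109.7 -17.2  57.1 -71.4] F [0.18 0.43 0.12] M [ 0.043  0.015 -0.05 ] w 0.0854
shift [ 0.0193 -0.0012 -0.0008] rot [ 0.0103  0.0024 -0.0021]
{'anvil': (1480, 0.06418, 0.00073), 'collar': (1229, 0.04767, 0.00069), 'plate': (429, 0.01198, 0.00078)}
((276.95477294921875, 195.32435607910156), (50.50747299194336, 50.73779296875), 78.40917205810547) [[ 0.54420453 -0.04517346  0.047     ]]
```

View pics/w1.png

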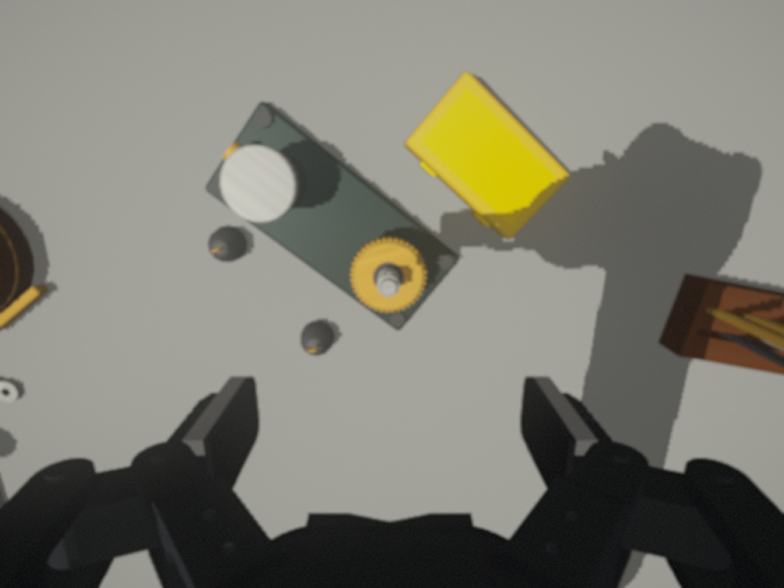

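Request:
servo_tool(targets=[[1,0.04,-0.001,-0.001,0,0,0],[1,0.08,-0.001,-0.001,0,0.002,-0.002],[1,0.12,-0.001,-0.001,0,0.002,-0.002],[1,0.15,-0.001,-0.001,0,0.002,-0.002],[1,0.179,-0.001,-0.001,0,0.002,-0.002]])

```text
clock: 2.7
tool_pos: [0.5425, -0.0424, 0.0388]
orientation: [[-0.001, 0.023, -1.0], [0.002, -1.0, -0.023], [-1.0, -0.002, 0.001]]
force: [0.8, -0.4, -0.4]
width: 0.0853
```

Request:
servo_tool(targets=[[1,0,0,0,0,0,0],[0.5,0,0,0,0,0,0],[0.4,0,0,0,0,0,0],[0.4,0,0,0,0,0,0],[0.4,0,0,0,0,0,0]], grip_force=40)

```text
clock: 3.12
tool_pos: [0.5444, -0.046, 0.042]
orientation: [[0.005, 0.022, -1.0], [-0.002, -1.0, -0.022], [-1.0, 0.002, -0.005]]
force: [-1.2, -5.9, 3.9]
width: 0.0505
```

Run:
```python
from h import *
go(.543,-.0455,.04,-90)
```

```text
t 3.12 tcp [ 0.5444 -0.046   0.042 ] yaw_y -88.76 tilt x [ 0.0053 -0.0021 -1.    ] J [-25.5  34.7  34.4 116.9 -31.8  37.4 -58.8] F [-1.23 -5.94  3.86] M [-1.595  0.249  0.018] w 0.0505
shift [ 0.002  -0.0005  0.0014] rot [ 0.0216 -0.0053 -0.0022]
```

Request:
servo_tool(targets=[[0.4,-0.0003,-0.0004,0,-0.12,0,0],[0.4,-0.0007,-0.0004,0,-0.24,0,0],[0.4,-0.001,-0.0004,0,-0.36,0,0],[0.4,-0.0014,-0.0004,0,-0.48,0,0],[0.4,-0.0017,-0.0004,0,-0.6,0,0]])

```text
clock: 3.53
tool_pos: [0.544, -0.0451, 0.044]
orientation: [[0.006, 0.588, -0.809], [-0.002, -0.809, -0.588], [-1.0, 0.005, -0.003]]
force: [2.2, -0.1, -15.0]
width: 0.0503
```

Run:
```python
from h import *
go(.5435,-.0455,.0437,-55)
```

```text
t 3.53 tcp [ 0.544  -0.0451  0.044 ] yaw_y -53.98 tilt x [ 0.0057 -0.0024 -1.    ] J [-19.   32.4  25.2 116.5 -22.9  35.5 -32.4] F [  2.19  -0.11 -15.02] M [ 0.027 -0.346 -0.059] w 0.0503
shift [0.0003 0.     0.0007] rot [ 0.0178 -0.0033 -0.0052]
```

Request:
servo_tool(targets=[[0.4,-0.0001,0,0.0003,-0.12,0,0],[0.4,-0.0004,0,0.0003,-0.24,0,0],[0.4,-0.0007,0,0.0003,-0.36,0,0],[0.4,-0.001,0,0.0003,-0.48,0,0],[0.4,-0.0014,0,0.0003,-0.6,0,0]])

```text
clock: 3.95
tool_pos: [0.5432, -0.0444, 0.0457]
orientation: [[0.006, 0.944, -0.329], [-0.002, -0.329, -0.944], [-1.0, 0.006, 0.0]]
force: [1.7, 1.8, -14.0]
width: 0.0502
```

Request:
servo_tool(targets=[[0.4,-0.0003,0,0,-0.12,0,0],[0.4,-0.0006,0,0,-0.24,0,0],[0.4,-0.0009,0,0,-0.36,0,0],[0.4,-0.0013,0,0,-0.48,0,0],[0.4,-0.0016,0,0,-0.6,0,0]])

```text
clock: 4.37
tool_pos: [0.5422, -0.0444, 0.0474]
orientation: [[0.005, 0.963, 0.268], [-0.003, 0.268, -0.963], [-1.0, 0.004, 0.004]]
force: [1.1, -0.1, -12.9]
width: 0.0504
```

Run:
```python
from h import *
go(.5437,-.0453,.0472,15)
```

```text
t 4.37 tcp [ 0.5422 -0.0444  0.0474] yaw_y 15.54 tilt x [ 0.0045 -0.0028 -1.    ] J [ -5.   29.9   6.7 115.8  -5.6  34.3  20.9] F [  1.14  -0.14 -12.93] M [ 0.216 -0.05  -0.057] w 0.0504
shift [0.0002 0.0012 0.0013] rot [ 0.0095  0.0038 -0.0036]
```

Request:
servo_tool(targets=[[0.4,-0.0001,0,0,-0.12,0,0],[0.4,-0.0004,0,0,-0.24,0,0],[0.4,-0.0008,0,0,-0.36,0,0],[0.4,-0.0012,0,0,-0.48,0,0],[0.4,-0.0015,0,0,-0.6,0,0]])

```text
clock: 4.78
tool_pos: [0.5414, -0.0449, 0.0491]
orientation: [[0.004, 0.64, 0.769], [-0.004, 0.769, -0.64], [-1.0, -0.001, 0.006]]
force: [-0.1, -0.6, -11.8]
width: 0.0503
```

Request:
servo_tool(targets=[[0.4,-0.0002,0,0,-0.12,0,0],[0.4,-0.0005,0,0,-0.24,0,0],[0.4,-0.0008,0,0,-0.36,0,0],[0.4,-0.0012,0,0,-0.48,0,0],[0.4,-0.0016,0,0,-0.6,0,0]])

```text
clock: 5.2
tool_pos: [0.5409, -0.0458, 0.0509]
orientation: [[0.004, 0.089, 0.996], [-0.006, 0.996, -0.089], [-1.0, -0.005, 0.004]]
force: [1.5, -1.3, -13.2]
width: 0.0501
```

Run:
```python
from h import *
go(.5437,-.0453,.0508,85)
```

```text
t 5.2 tcp [ 0.5409 -0.0458  0.0509] yaw_y 84.9 tilt x [ 0.004  -0.0056 -1.    ] J [  9.3  30.  -11.7 115.   10.5  35.7  75.5] F [  1.47  -1.32 -13.19] M [ 0.381 -0.297 -0.057] w 0.0501
shift [0.0001 0.0007 0.0027] rot [-0.0018  0.0044  0.0052]
```

Request:
servo_tool(targets=[[0.4,-0.0001,0,0.0005,-0.12,0,0],[0.4,-0.0004,0,0.0005,-0.24,0,0],[0.4,-0.0008,0,0.0005,-0.36,0,0],[0.4,-0.0012,0,0.0005,-0.48,0,0],[0.4,-0.0015,0,0.0005,-0.6,0,0]])

```text
clock: 5.62
tool_pos: [0.5411, -0.0468, 0.0526]
orientation: [[0.004, -0.493, 0.87], [-0.007, 0.87, 0.493], [-1.0, -0.008, -0.0]]
force: [2.1, -1.3, -11.5]
width: 0.0504
```

Request:
servo_tool(targets=[[0.4,-0.0001,0,0,-0.12,0,0],[0.4,-0.0004,0,0,-0.24,0,0],[0.4,-0.0008,0,0,-0.36,0,0],[0.4,-0.0012,0,0,-0.48,0,0],[0.4,-0.0016,0,0,-0.6,0,0]])

```text
clock: 6.03
tool_pos: [0.5417, -0.0475, 0.0544]
orientation: [[0.006, -0.9, 0.435], [-0.009, 0.435, 0.9], [-1.0, -0.009, -0.005]]
force: [5.1, 0.2, -15.9]
width: 0.0507
```

Run:
```python
from h import *
go(.5437,-.0453,.0543,155)
```

```text
t 6.03 tcp [ 0.5417 -0.0475  0.0544] yaw_y 154.21 tilt x [ 0.006  -0.0086 -0.9999] J [ 23.   32.5 -29.5 114.1  25.5  39.4 131.6] F [  5.14   0.19 -15.91] M [ 0.474 -0.433 -0.03 ] w 0.0507
shift [ 0.     -0.0008  0.0029] rot [-0.0139 -0.0052  0.0091]
```

Request:
servo_tool(targets=[[1,0,0,0,0,0,0],[1,0,0,0,0,0,0],[1,0,0,0,0,0,0],[1,-0.02,0,0.002,0,0,0],[1,-0.055,-0.001,0.003,0,0,0]])

```text
clock: 6.45
tool_pos: [0.5412, -0.045, 0.1079]
orientation: [[-0.001, -0.9, 0.436], [-0.009, 0.436, 0.9], [-1.0, -0.004, -0.008]]
force: [0.4, -0.4, -0.6]
width: 0.0854
```

Request:
servo_tool(targets=[[1,-0.03,0,0,0.12,0,0],[1,-0.06,0,0,0.24,0,0],[1,-0.09,0,0,0.36,0,0],[1,-0.11,0,0,0.48,0,0],[1,-0.11,0,0,0.6,0,0]])

```text
clock: 6.87
tool_pos: [0.5442, -0.0436, 0.2242]
orientation: [[0.011, -0.49, 0.872], [-0.011, 0.872, 0.49], [-1.0, -0.015, 0.004]]
force: [0.4, 0.1, -1.0]
width: 0.0853
```

Run:
```python
from h import *
go(.5435,-.0455,.21,45)
c=cap("wrist"); save(c,"w2.png",s=1.4); print(faces(c))
```

```text
t 6.87 tcp [ 0.5442 -0.0436  0.2242] yaw_y 119.35 tilt x [ 0.0107 -0.0111 -0.9999] J [ 22.8  18.5 -28.4 106.4  11.1  57.1 109. ] F [ 0.37  0.12 -1.04] M [ 0.075  0.026 -0.033] w 0.0853
shift [ 0.0142 -0.0011 -0.0016] rot [1.2976 0.013  0.0102]
{'anvil': (911, 0.064, 0.00063), 'collar': (1317, 0.05987, 0.0007), 'plate': (346, 0.012, 0.00074)}
```

View pics/w2.png

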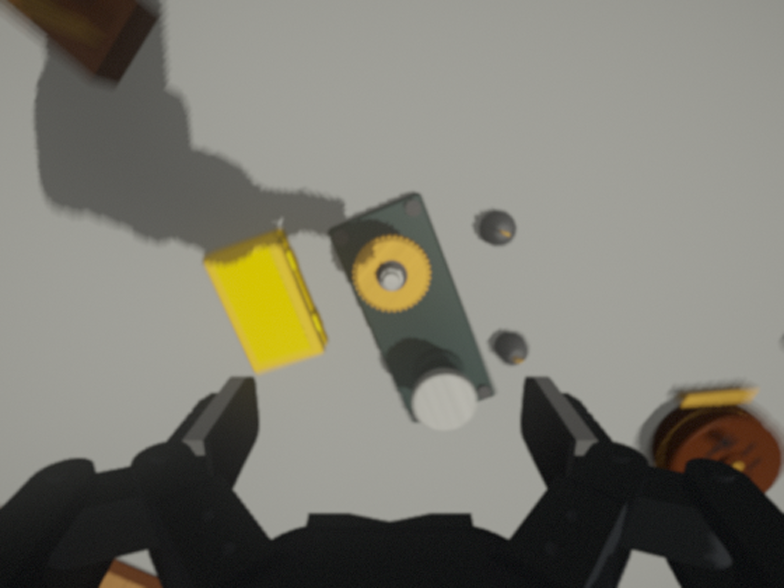

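Request:
servo_tool(targets=[[1,0,0,0,0.12,0,0],[1,0,0,0,0.24,0,0],[1,0,0,0,0.36,0,0],[1,0,0,0,0.48,0,0],[1,0,0,0,0.6,0,0]])

```text
clock: 7.33
tool_pos: [0.5426, -0.0439, 0.2223]
orientation: [[0.007, 0.096, 0.995], [-0.012, 0.995, -0.095], [-1.0, -0.011, 0.008]]
force: [-0.8, -0.5, 0.5]
width: 0.0855
```

Request:
servo_tool(targets=[[1,0,0,0,0.12,0,0],[1,0,0,0,0.24,0,0],[1,0,0,0,0.36,0,0],[1,0,0,0,0.48,0,0],[1,0,0,0,0.6,0,0]])

```text
clock: 7.75
tool_pos: [0.5422, -0.0438, 0.2224]
orientation: [[0.007, 0.644, 0.765], [-0.012, 0.765, -0.644], [-1.0, -0.005, 0.013]]
force: [0.1, 0.5, 0.0]
width: 0.0859
```

Run:
```python
from h import *
go(.5435,-.0455,.1,20)
c=cap("wrist"); print(faces(c))
```

```text
t 7.75 tcp [ 0.5422 -0.0438  0.2224] yaw_y 49.9 tilt x [ 0.0069 -0.0125 -0.9999] J [ 12.4  16.9 -15.4 107.2   6.2  56.2  44.1] F [0.09 0.54 0.03] M [-0.001 -0.008 -0.001] w 0.0859
shift [0.1224 0.0002 0.0005] rot [0.5219 0.0144 0.0015]
{'anvil': (1197, 0.06402, 0.00071), 'collar': (1336, 0.05981, 0.00069), 'plate': (388, 0.01202, 0.00075)}
```

Request:
servo_tool(targets=[[1,0.02,0,0,0.12,0.003,0],[1,0.045,0,0,0.24,0.006,0],[1,0.07,0,0,0.36,0.009,0.001],[1,0.1,0,0,0.48,0.013,0.0015],[1,0.122,0.0,0.0005,0.52,0.0144,0.0015]])

```text
clock: 8.22
tool_pos: [0.5424, -0.0457, 0.0987]
orientation: [[-0.002, 0.941, 0.34], [-0.001, 0.34, -0.941], [-1.0, -0.002, -0.0]]
force: [-0.4, -0.0, 0.2]
width: 0.0855
```

Run:
```python
from h import *
go(.5435,-.0455,.054,20)
```

```text
t 8.22 tcp [ 0.5424 -0.0457  0.0987] yaw_y 19.86 tilt x [-1.6e-03 -6.0e-04 -1.0e+00] J [  7.1  25.7  -8.5 113.3   5.6  41.5  15. ] F [-0.36 -0.03  0.19] M [-0.022  0.04   0.007] w 0.0855
shift [0.0447 0.0012 0.0001] rot [-0.0024 -0.      0.0017]
```

Request:
servo_tool(targets=[[1,0.025,0.001,0,0,0,0.002],[1,0.0445,0.001,0,0,0,0.002],[0.5,0.0445,0.001,0,0,0,0.002],[0.4,0.0445,0.001,0,0,0,0.002],[0.4,0.0445,0.001,0,0,0,0.002]])

```text
clock: 8.63
tool_pos: [0.5428, -0.0457, 0.0553]
orientation: [[-0.001, 0.94, 0.341], [-0.001, 0.341, -0.94], [-1.0, -0.002, 0.0]]
force: [-18.1, -5.9, 15.9]
width: 0.0512
```

Request:
servo_tool(targets=[[0.4,0,0,0,0,0,0],[0.4,0,0,0,0,0,0]])

```text
clock: 8.8
tool_pos: [0.5425, -0.0458, 0.0558]
orientation: [[-0.001, 0.94, 0.342], [-0.001, 0.342, -0.94], [-1.0, -0.001, 0.0]]
force: [0.3, 0.2, -6.5]
width: 0.0503
```

Run:
```python
from h import *
go(.5435,-.0455,.054,20)
```

```text
t 8.8 tcp [ 0.5425 -0.0458  0.0558] yaw_y 19.99 tilt x [-1.2e-03 -8.0e-04 -1.0e+00] J [  6.6  29.5  -8.  114.7   6.7  36.4  14.2] F [ 0.32  0.24 -6.47] M [-0.06   0.169 -0.03 ] w 0.0503
shift [0.0018 0.001  0.    ] rot [-0.0002  0.0004  0.0014]
```

Request:
servo_tool(targets=[[0.4,-0.0002,0,0,-0.12,0,0],[0.4,-0.0005,0,0,-0.24,0,0],[0.4,-0.0008,0,0,-0.36,0,0],[0.4,-0.0012,0,0,-0.48,0,0],[0.4,-0.0015,0,0,-0.6,0,0]])

```text
clock: 9.22
tool_pos: [0.5424, -0.0459, 0.0575]
orientation: [[-0.001, 0.578, 0.816], [-0.001, 0.816, -0.578], [-1.0, -0.001, -0.0]]
force: [0.5, 1.0, -7.7]
width: 0.0504
```

Request:
servo_tool(targets=[[0.4,-0.0002,0,0,-0.12,0,0],[0.4,-0.0005,0,0,-0.24,0,0],[0.4,-0.0008,0,0,-0.36,0,0],[0.4,-0.0012,0,0,-0.48,0,0],[0.4,-0.0015,0,0,-0.6,0,0]])

```text
clock: 9.63
tool_pos: [0.5424, -0.0461, 0.0593]
orientation: [[-0.0, 0.01, 1.0], [-0.001, 1.0, -0.01], [-1.0, -0.001, -0.0]]
force: [0.6, 1.0, -8.3]
width: 0.0503
```

Run:
```python
from h import *
go(.5415,-.0457,.0598,104.5)
```

```text
t 9.63 tcp [ 0.5424 -0.0461  0.0593] yaw_y 89.43 tilt x [-4.0e-04 -1.1e-03 -1.0e+00] J [ 20.5  31.4 -26.1 113.8  21.3  39.4  70.5] F [ 0.63  1.03 -8.31] M [ 0.007 -0.123 -0.082] w 0.0503
shift [-0.0005  0.0004 -0.0009] rot [-0.263  -0.0005  0.001 ]
```

Request:
servo_tool(targets=[[0.4,-0.0002,0,0,-0.12,0,0],[0.4,-0.0006,0,0,-0.24,0,0],[0.4,-0.0006,0,0,-0.262,0,0],[0.4,-0.0006,0,0,-0.262,0,0]])

```text
clock: 9.97
tool_pos: [0.5424, -0.0462, 0.06]
orientation: [[0.0, -0.248, 0.969], [-0.001, 0.969, 0.248], [-1.0, -0.001, -0.0]]
force: [-0.1, 0.8, -8.4]
width: 0.0505
```

Run:
```python
from h import *
go(.5415,-.0457,.0598,104.5)
```

```text
t 9.97 tcp [ 0.5424 -0.0462  0.06  ] yaw_y 104.36 tilt x [ 0.e+00 -8.e-04 -1.e+00] J [ 23.4  32.2 -30.  113.6  24.3  40.4  82.8] F [-0.11  0.82 -8.41] M [ 0.176 -0.133  0.084] w 0.0505
shift [ 0.0002  0.0007 -0.0007] rot [-0.0025 -0.0002  0.0007]
```

Request:
servo_tool(targets=[[1,0,0,0,0,0,0],[1,0,0,0,0,0,0],[1,0,0,0,0,0,0],[1,-0.02,0,0,0,0,0],[1,-0.055,0,0,0,0,0]])

```text
clock: 10.38
tool_pos: [0.5403, -0.0463, 0.1133]
orientation: [[-0.006, -0.247, 0.969], [-0.0, 0.969, 0.247], [-1.0, 0.001, -0.006]]
force: [0.3, -1.1, -0.2]
width: 0.0854
```

Request:
servo_tool(targets=[[1,-0.035,0,0,0.12,0,0],[1,-0.07,0,0,0.24,0,0],[1,-0.1,0,0,0.36,0,0],[1,-0.1,0,0,0.48,0,0],[1,-0.1,0,0,0.6,0,0]])

```text
clock: 10.8
tool_pos: [0.5428, -0.0461, 0.217]
orientation: [[0.001, 0.349, 0.937], [-0.002, 0.937, -0.349], [-1.0, -0.001, 0.001]]
force: [-0.3, -0.2, -0.0]
width: 0.085
```

Run:
```python
from h import *
st()
for i in range(3):
    c=cap("wrist"); print(faces(c))
for n in("top","scene"): 
    c2=cap(n); print(n,faces(c2)); save(c2,n+"3.png",(190,130,410,320) if n=="scene" else (130,130,350,330),3.6)
save(c,"w3.png",s=1.4)
```

```text
t 10.8 tcp [ 0.5428 -0.0461  0.217 ] yaw_y 69.55 tilt x [ 7.0e-04 -1.7e-03 -1.0e+00] J [ 23.2  19.1 -28.3 106.6  10.8  56.9  59.8] F [-0.34 -0.18 -0.  ] M [ 0.03   0.014 -0.063] w 0.085
{'anvil': (1116, 0.06399, 0.00065), 'collar': (1425, 0.06401, 0.00066), 'plate': (391, 0.01192, 0.00074)}
{'anvil': (1118, 0.06396, 0.00068), 'collar': (1432, 0.06404, 0.00068), 'plate': (387, 0.01196, 0.0007)}
{'anvil': (1133, 0.06393, 0.00066), 'collar': (1437, 0.06408, 0.00067), 'plate': (391, 0.01197, 0.0007)}
top {'anvil': (143, 0.06279, 0.0023), 'collar': (51, 0.06242, 0.0029), 'plate': (28, 0.01108, 0.00218)}
scene {'anvil': (159, 0.06324, 0.00124), 'collar': (166, 0.06317, 0.00142), 'plate': (69, 0.01077, 0.00143)}
```

View pics/w3.png

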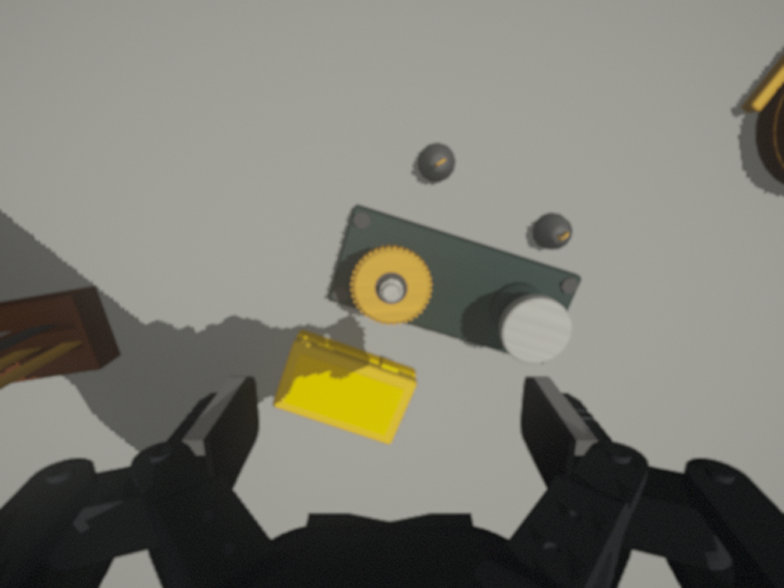

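Run:
```python
from h import *
go(.458,.32,.22,-28)
c=cap("wrist"); im=cv2.cvtColor(c["img"],cv2.COLOR_RGB2HSV); P=cloud(c)
brass=(im[...,0]>12)&(im[...,0]<27)&(im[...,1]>110)&(im[...,2]>90)&(np.hypot(P[...,0]-.5425,P[...,1]+.0457)<.032)&(P[...,2]>.055)
gray=(im[...,1]<50)&(im[...,2]>130)&(np.hypot(P[...,0]-.604,P[...,1]-.033)<.032)&(P[...,2]>.055)
for n,m in (("collar",brass),("anvil",gray)):
    k,_=cv2.findContours(m.astype(np.uint8),cv2.RETR_EXTERNAL,cv2.CHAIN_APPROX_NONE);k=max(k,key=cv2.contourArea)
    q=onplane(c,cv2.convexHull(k).reshape(-1,2),.064); ce,ra=cv2.minEnclosingCircle((q[:,:2]*1000).astype(np.float32)); e=cv2.fitEllipse(k); print(n,ce,ra,onplane(c,[e[0]],.064).round(4),e)
m=(P[...,2]>.071)&(np.hypot(P[...,0]-.5425,P[...,1]+.0457)<.03); print("post",np.median(P[m],0),m.sum())
```

```text
t 11.05 tcp [ 0.5409 -0.0461  0.2134] yaw_y 70.09 tilt x [-6.4e-03 -5.0e-04 -1.0e+00] J [ 23.3  19.3 -28.4 106.8  10.9  56.8  60.3] F [ 0.48 -0.28  0.72] M [-0.009  0.07   0.028] w 0.0851
shift [-0.0063  0.316  -0.2026] rot [ 1.712 -0.002  0.007]
collar (540.6939697265625, -45.444576263427734) 26.06189727783203 [[ 0.54   -0.0452  0.064 ]] ((278.7226867675781, 204.63597106933594), (54.81267166137695, 56.781463623046875), 91.50701904296875)
anvil (602.1995239257812, 33.58039474487305) 22.844640731811523 [[0.6019 0.0338 0.064 ]] ((383.4710998535156, 237.9528350830078), (44.52545928955078, 50.074337005615234), 58.27912521362305)
post [ 0.52984419 -0.04159676  0.2794543 ] 10918
```

Request:
servo_tool(targets=[[0.45,0,0.03,-0.019,0.12,0,0],[0.45,0,0.06,-0.038,0.24,0,0],[0.45,0,0.09,-0.057,0.36,0,0],[0.45,0,0.12,-0.076,0.48,0,0],[0.45,0,0.15,-0.095,0.6,0,0]])

```text
clock: 11.52
tool_pos: [0.5022, 0.1281, 0.2131]
orientation: [[-0.007, 0.814, 0.581], [-0.0, 0.581, -0.814], [-1.0, -0.006, -0.004]]
force: [1.0, 0.3, -0.5]
width: 0.0384
```

Run:
```python
from h import *
go(.458,.32,.22,-28)
```

```text
t 11.52 tcp [0.5022 0.1281 0.2131] yaw_y 35.53 tilt x [-7.3e-03 -2.0e-04 -1.0e+00] J [  3.1  16.8 -26.5 110.    8.8  55.6   8.1] F [ 1.04  0.28 -0.48] M [-0.027 -0.068 -0.052] w 0.0384
shift [-0.0067  0.0755 -0.1819] rot [ 1.1087e+00 -3.0000e-04  7.7000e-03]
```

Request:
servo_tool(targets=[[0.45,0,0.014,-0.036,0.12,0,0.001],[0.45,-0.001,0.03,-0.072,0.24,0,0.002],[0.45,-0.002,0.045,-0.108,0.36,0,0.003],[0.45,-0.003,0.06,-0.144,0.48,0,0.004],[0.45,-0.006,0.0755,-0.182,0.6,0,0.005]])

```text
clock: 11.93
tool_pos: [0.4594, 0.3125, 0.2181]
orientation: [[-0.004, 0.999, 0.047], [0.0, 0.047, -0.999], [-1.0, -0.004, -0.001]]
force: [0.8, 0.3, 0.3]
width: 0.0384
```

Request:
servo_tool(targets=[[0.45,0,0,0,0.12,0,0],[0.45,0,0,0,0.24,0,0],[0.45,0,0,0,0.36,0,0],[0.45,0,0,0,0.48,0,0],[0.45,0,0,0,0.5,0,0]])

```text
clock: 12.35
tool_pos: [0.4592, 0.3126, 0.2177]
orientation: [[-0.005, 0.899, -0.439], [-0.0, -0.439, -0.899], [-1.0, -0.004, 0.002]]
force: [0.1, 0.8, -0.3]
width: 0.0385
```

Run:
```python
from h import *
go(.458,.32,.1,-28)
c=cap("wrist"); save(c,"w4.png",s=1.4); np.save("w4.npy",c,allow_pickle=True)
im=cv2.cvtColor(c["img"],cv2.COLOR_RGB2HSV); P=cloud(c)
m=((im[...,1]<40)&(im[...,2]>205)).astype(np.uint8)
print(im[...,2].mean())
```

```text
t 12.35 tcp [0.4592 0.3126 0.2177] yaw_y -26.02 tilt x [-4.7e-03 -1.0e-04 -1.0e+00] J [-23.5  18.9 -18.7 105.5   6.9  57.  -71.1] F [ 0.05  0.84 -0.28] M [ 0.005 -0.032 -0.01 ] w 0.0385
shift [ 0.1177 -0.0039 -0.0064] rot [0.0346 0.0022 0.0041]
135.54890306122448
```

View pics/w4.png

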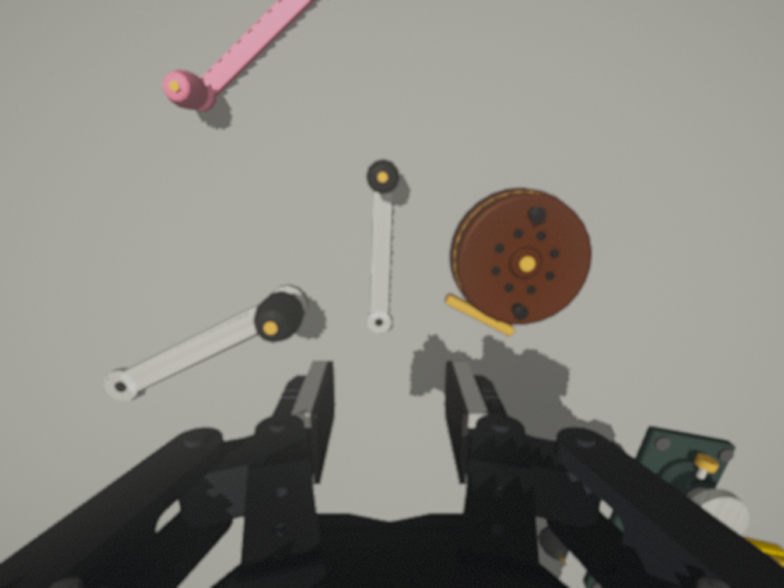

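Run:
```python
from h import *
c=np.load("w4.npy",allow_pickle=True).item()
save(c,"w4c.png",(60,100,330,290),2.9)
im=cv2.cvtColor(c["img"],cv2.COLOR_RGB2HSV)
g=im[...,2]; roi=np.zeros_like(g); roi[118:242,255:290]=1
m=((g>165)&(im[...,1]<45)&(roi>0)).astype(np.uint8)
k,_=cv2.findContours(m,cv2.RETR_EXTERNAL,cv2.CHAIN_APPROX_NONE);k=max(k,key=cv2.contourArea); print(cv2.boundingRect(k),cv2.contourArea(k))
q=onplane(c,k.reshape(-1,2),.006)[:,:2]*1000
print(cv2.minAreaRect(q.astype(np.float32)))
# eye disc centre: hole dark pixels
d=onplane(c,[[378/1.4,322/1.4]],.005); b=(g<110)&(roi>0); vv,uu=np.nonzero(b); s=vv>215; print("eye hole",uu[s].mean(),vv[s].mean(),onplane(c,[[uu[s].mean(),vv[s].mean()]],.005))
kn=(im[...,0]>12)&(im[...,0]<30)&(im[...,1]>110)&(roi>0); v,u=np.nonzero(kn); print("knob cap",u.mean(),v.mean(),onplane(c,[[u.mean(),v.mean()]],.042))
# mid of arm rows
for row in (145,160,175,190,205):
    x=np.nonzero(m[row])[0]; print(row,x.min(),x.max(),onplane(c,[[(x.min()+x.max())/2,row]],.006).round(4))
# big
kb=onplane(c,[[270/1.4,328/1.4]],.058); eb=onplane(c,[[121/1.4,386/1.4]],.008); print("big len",np.linalg.norm((kb-eb)[0,:2]))
```

```text
(255, 118, 35, 124) 3097.0
((454.76397705078125, 322.24627685546875), (132.33273315429688, 38.1618537902832), 64.06187438964844)
eye hole 270.38461538461536 229.6153846153846 [[0.43004645 0.27536345 0.005     ]]
knob cap 272.7894736842105 126.12280701754386 [[0.48281874 0.3744303  0.042     ]]
145 255 277 [[0.4672 0.3602 0.006 ]]
160 255 289 [[0.4659 0.3437 0.006 ]]
175 255 289 [[0.459  0.3296 0.006 ]]
190 255 289 [[0.4518 0.3151 0.006 ]]
205 255 289 [[0.4444 0.3003 0.006 ]]
big len 0.1588616624912543
```

View pics/w4c.png

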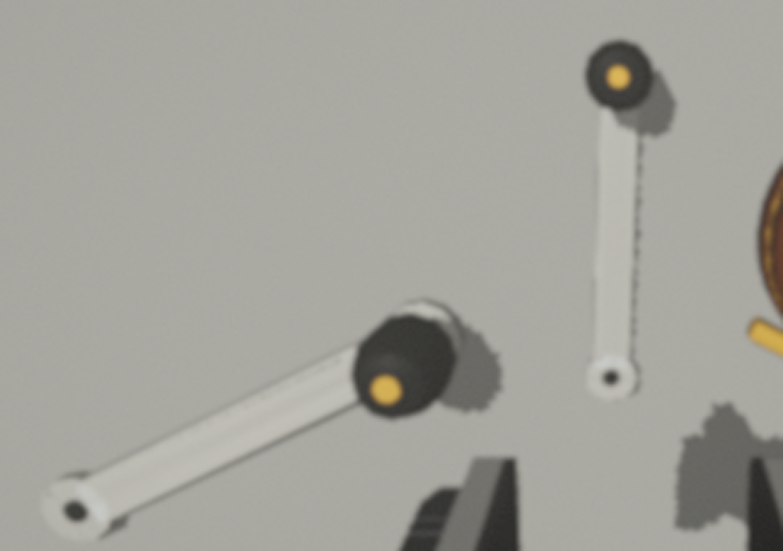

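Request:
servo_tool(targets=[[0.45,0.03,-0.003,-0.004,0.035,0.002,0.004],[0.45,0.07,-0.007,-0.009,0.035,0.002,0.004],[0.45,0.11,-0.007,-0.009,0.035,0.002,0.004],[0.45,0.145,-0.007,-0.009,0.035,0.002,0.004],[0.45,0.15,-0.007,-0.009,0.035,0.002,0.004]])

```text
clock: 12.82
tool_pos: [0.4527, 0.3209, 0.0619]
orientation: [[-0.01, 0.886, -0.464], [-0.007, -0.465, -0.886], [-1.0, -0.005, 0.01]]
force: [-1.0, -0.3, -0.1]
width: 0.0384
```

Run:
```python
from h import *
go(.457,.324,.0205,-28)
c=cap("wrist"); save(c,"w5.png",s=1.4); np.save("w5.npy",c,allow_pickle=True)
```

```text
t 12.82 tcp [0.4527 0.3209 0.0619] yaw_y -27.68 tilt x [-0.0097 -0.0068 -0.9999] J [-27.5  30.6 -15.8 112.3  12.5  39.4 -78.7] F [-1.04 -0.33 -0.14] M [-0.021  0.106 -0.037] w 0.0384
shift [ 0.0414  0.0025 -0.0052] rot [0.0056 0.0105 0.0054]
```

View pics/w5.png

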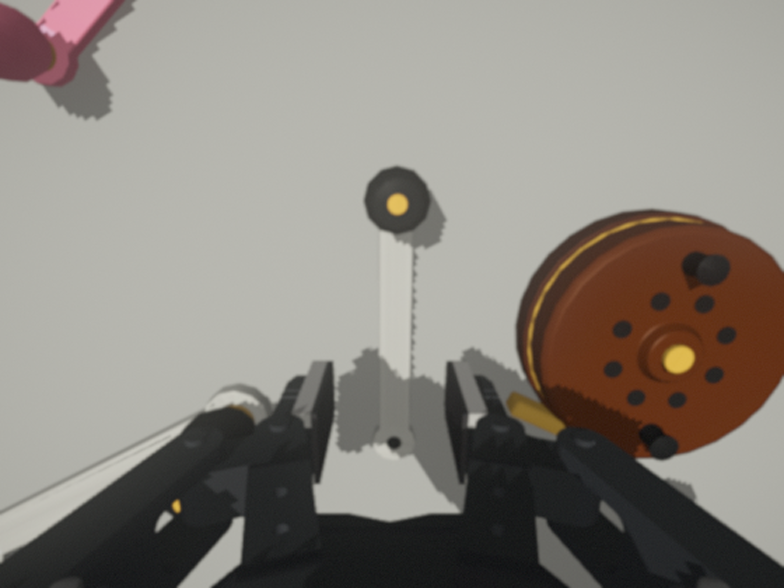

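Run:
```python
from h import *
c=np.load("w5.npy",allow_pickle=True).item()
a=onplane(c,[[397/1.4,204/1.4]],.042); b=onplane(c,[[394/1.4,443/1.4]],.006); print(a,b,np.linalg.norm((a-b)[0,:2]),(a+b)/2, np.degrees(np.arctan2(*(b-a)[0,[1,0]])))
```

```text
[[0.48294384 0.37446599 0.042     ]] [[0.43034054 0.27516257 0.006     ]] 0.11237560576069515 [[0.45664219 0.32481428 0.024     ]] -117.91119390086762
```

Request:
servo_tool(targets=[[0.38,0.012,0.001,-0.003,0.003,0.01,0.005],[0.38,0.022,0.0015,-0.005,0.004,0.01,0.005],[0.38,0.03,0.0015,-0.005,0.004,0.01,0.005],[0.38,0.036,0.0015,-0.005,0.004,0.01,0.005],[0.38,0.036,0.0015,-0.005,0.004,0.01,0.005]])

```text
clock: 13.28
tool_pos: [0.4572, 0.3251, 0.0276]
orientation: [[0.001, 0.883, -0.469], [0.001, -0.469, -0.883], [-1.0, 0.001, -0.002]]
force: [0.3, -0.7, 1.3]
width: 0.0322
```

Run:
```python
from h import *
go(.4566,.3248,.0207,-27.9)
```

```text
t 13.28 tcp [0.4572 0.3251 0.0276] yaw_y -27.94 tilt x [ 0.0013  0.0011 -1.    ] J [-28.6  33.7 -14.5 112.9  14.1  35.  -80.3] F [ 0.3  -0.73  1.33] M [-0.015 -0.028 -0.029] w 0.0322
shift [ 0.0069 -0.0004  0.0006] rot [-0.0007 -0.0016 -0.0006]
```

Request:
servo_tool(targets=[[0.38,0.0045,0,0,0,-0.001,0],[0.38,0.0068,0,0,0,-0.001,0],[0.38,0.0068,0,0,0,-0.001,0]])

```text
clock: 13.53
tool_pos: [0.4572, 0.3251, 0.0208]
orientation: [[0.001, 0.884, -0.468], [0.0, -0.468, -0.884], [-1.0, 0.001, -0.0]]
force: [0.2, 1.1, 0.1]
width: 0.0324
```

Request:
servo_tool(targets=[[0.1,0,0,0,0,0,0],[0.05,0,0,0,0,0,0],[0.05,0,0,0,0,0,0],[0.05,0,0,0,0,0,0],[0.05,0,0,0,0,0,0]], grip_force=40)

```text
clock: 13.95
tool_pos: [0.4574, 0.3253, 0.0212]
orientation: [[0.001, 0.884, -0.468], [0.0, -0.468, -0.884], [-1.0, 0.001, -0.001]]
force: [-0.6, -0.9, 4.1]
width: 0.0121
```

Run:
```python
from h import *
go(.4566,.3248,.0207,-27.9)
```

```text
t 13.95 tcp [0.4574 0.3253 0.0212] yaw_y -27.93 tilt x [ 1.3e-03  4.0e-04 -1.0e+00] J [-28.8  34.3 -14.3 112.9  14.3  34.3 -80.6] F [-0.56 -0.87  4.13] M [-0.031  0.096  0.033] w 0.0121
shift [ 0.0005 -0.0005  0.0008] rot [-0.0005 -0.001  -0.001 ]
```

Request:
servo_tool(targets=[[0.05,-0.008,0,0,0,0,0],[0.05,-0.02,0,0,0,0,0],[0.05,-0.04,0,0,0,0,0],[0.05,-0.07,0,0,0,0,0],[0.05,-0.1,0,0,0,0,0]])

```text
clock: 14.37
tool_pos: [0.4567, 0.3248, 0.1225]
orientation: [[0.0, 0.884, -0.468], [-0.0, -0.468, -0.884], [-1.0, 0.0, 0.0]]
force: [0.8, 0.8, -1.5]
width: 0.0124
```

Run:
```python
from h import *
go(.5774,-.0154,.15,-28.7)
c=cap("wrist"); save(c,"w6.png",s=1.4); np.save("w6.npy",c,allow_pickle=True)
```

```text
t 14.37 tcp [0.4567 0.3248 0.1225] yaw_y -27.92 tilt x [ 1.e-04 -3.e-04 -1.e+00] J [-26.3  25.8 -17.3 109.9  10.4  45.8 -77.2] F [ 0.81  0.77 -1.53] M [ 0.021 -0.074 -0.032] w 0.0124
shift [-0.0274  0.266   0.2441] rot [ 0.0136  0.0002 -0.0002]
```

View pics/w6.png

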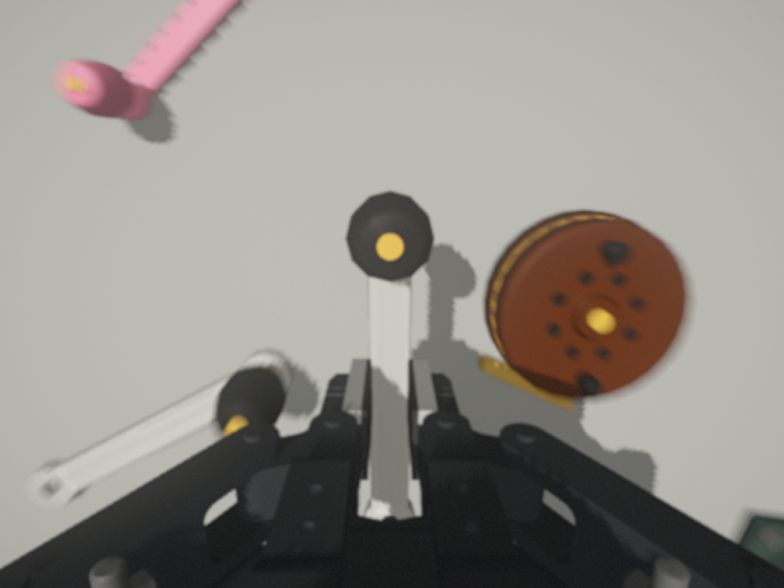

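Request:
servo_tool(targets=[[0.05,-0.008,0.012,0.011,0.002,0,0],[0.05,-0.016,0.034,0.031,0.004,0,0],[0.05,-0.024,0.058,0.053,0.006,0,0],[0.05,-0.028,0.082,0.075,0.008,0,0],[0.05,-0.028,0.106,0.097,0.01,0,0]])

```text
clock: 14.83
tool_pos: [0.5086, 0.1911, 0.1585]
orientation: [[0.013, 0.879, -0.476], [0.008, -0.477, -0.879], [-1.0, 0.007, -0.013]]
force: [1.4, -0.1, -0.9]
width: 0.012
```

Run:
```python
from h import *
go(.5774,-.0154,.15,-28.7)
```

```text
t 14.83 tcp [0.5086 0.1911 0.1585] yaw_y -28.46 tilt x [ 0.0126  0.0077 -0.9999] J [-12.   21.1 -16.2 111.1   7.7  47.9 -60.7] F [ 1.42 -0.07 -0.93] M [-0.044 -0.026  0.085] w 0.012
shift [0.0078 0.1589 0.1489] rot [ 0.0042 -0.0128 -0.0073]
```

Request:
servo_tool(targets=[[0.05,0.001,0.03,0.028,0,-0.004,-0.002],[0.05,0.002,0.062,0.058,0.001,-0.008,-0.004],[0.05,0.003,0.095,0.089,0.002,-0.0128,-0.007],[0.05,0.005,0.128,0.12,0.003,-0.0128,-0.007],[0.05,0.008,0.159,0.149,0.004,-0.0128,-0.007]])

```text
clock: 15.25
tool_pos: [0.5745, -0.0072, 0.1517]
orientation: [[0.002, 0.877, -0.48], [0.0, -0.48, -0.877], [-1.0, 0.002, -0.001]]
force: [0.0, 1.1, -0.6]
width: 0.0121
```

Request:
servo_tool(targets=[[0.05,0,0,0,0,0,0],[0.05,0,0,0,0,0,0]])

```text
clock: 15.42
tool_pos: [0.575, -0.0113, 0.1521]
orientation: [[0.003, 0.874, -0.486], [-0.001, -0.486, -0.874], [-1.0, 0.003, -0.0]]
force: [0.8, 1.1, -0.6]
width: 0.0121
```

Run:
```python
from h import *
go(.5774,-.0154,.105,-28.7)
c=cap("wrist"); save(c,"w7.png",s=1.4); np.save("w7.npy",c,allow_pickle=True)
P=cloud(c)
# arm top points along arm
o=r.observe(); R=np.array(o["orientation"]); p=np.array(o["tool_pos"])
L=(P-p)@R   # tool coords
im=c["img"].astype(int)
for zlo in (-.045,-.04,-.035,-.03,-.025,-.02):
    m=(abs(L[...,1])<.005)&(L[...,2]>zlo)&(L[...,2]<zlo+.005)&(abs(L[...,0]-.015)<.012); 
    if m.sum(): print(zlo,m.sum(),np.median(L[...,0][m]).round(4),np.median(P[...,2][m]).round(4))
```

```text
t 15.42 tcp [ 0.575  -0.0113  0.1521] yaw_y -29.09 tilt x [ 0.0026 -0.0013 -1.    ] J [  6.3  24.1 -12.2 107.    6.7  49.4 -38.2] F [ 0.84  1.13 -0.57] M [0.016 0.036 0.03 ] w 0.0121
shift [0.0471 0.004  0.0025] rot [-0.0067 -0.0001 -0.0029]
-0.04 52 0.0154 0.1368
-0.035 239 0.0153 0.1369
-0.03 232 0.0153 0.1369
-0.025 222 0.0153 0.1369
-0.02 213 0.0153 0.1368
```

View pics/w7.png

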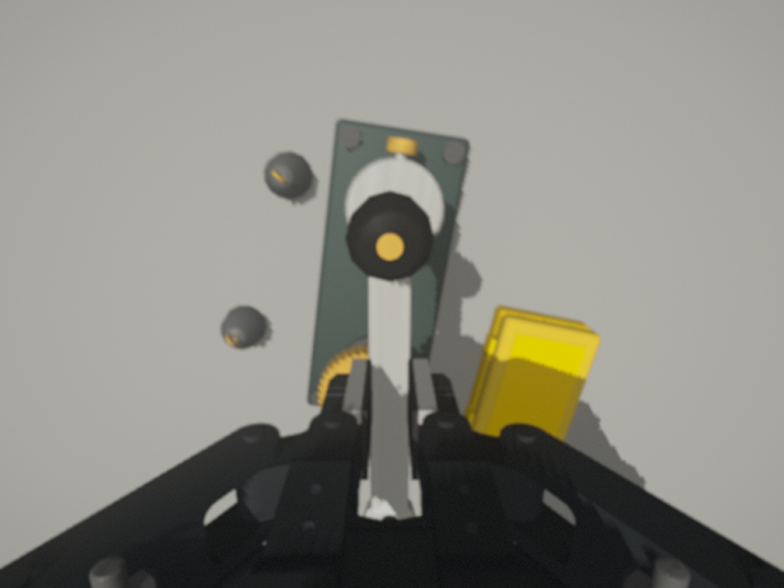

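Run:
```python
from h import *
c=np.load("w7.npy",allow_pickle=True).item(); g=cv2.cvtColor(c["img"],cv2.COLOR_RGB2HSV)
P=cloud(c)
m=(g[...,1]<50)&(g[...,2]>110)&(abs(P[...,2]-.064)<.006)&(np.hypot(P[...,0]-.604,P[...,1]-.033)<.035)
v,u=np.nonzero(m); q=onplane(c,np.c_[u,v],.064)[:,:2]*1000
print(cv2.minEnclosingCircle(q.astype(np.float32)),len(u))
print("cap",onplane(c,[[390/1.4,247/1.4]],.152-.0213+.042))
st()
```

```text
((603.1218872070312, 34.183712005615234), 22.706619262695312) 1650
cap [[0.6015033  0.03711322 0.1727    ]]
t 15.47 tcp [ 0.5745 -0.0082  0.1521] yaw_y -28.84 tilt x [ 2.4e-03  3.0e-04 -1.0e+00] J [  6.2  24.1 -12.4 107.1   6.6  49.4 -38.3] F [-0.21  0.69 -2.25] M [ 0.044  0.018 -0.024] w 0.0121
```

Request:
servo_tool(targets=[[0.05,0.015,0.003,0.002,0,0,0],[0.05,0.03,0.006,0.005,0,0,0],[0.05,0.045,0.006,0.005,0,0,0],[0.05,0.05,0.006,0.005,0,0,0],[0.05,0.05,0.006,0.005,0,0,0]])

```text
clock: 15.88
tool_pos: [0.5762, -0.0135, 0.1012]
orientation: [[-0.001, 0.877, -0.48], [0.001, -0.48, -0.877], [-1.0, -0.001, -0.001]]
force: [-0.3, 0.4, -1.1]
width: 0.0123
```

Run:
```python
from h import *
go(.5774,-.0154,.0853,-28.7)
```

```text
t 15.88 tcp [ 0.5762 -0.0135  0.1012] yaw_y -28.67 tilt x [-5.0e-04  1.2e-03 -1.0e+00] J [  6.1  28.1 -11.7 108.8   7.8  43.8 -38.6] F [-0.25  0.39 -1.14] M [-0.012  0.036 -0.037] w 0.0123
shift [0.0159 0.002  0.0011] rot [ 0.0005 -0.0008  0.001 ]
```

Request:
servo_tool(targets=[[0.05,0,0,0,0,0,0],[0.05,0,0,0,0,0,0]])

```text
clock: 16.05
tool_pos: [0.5765, -0.012, 0.1021]
orientation: [[0.001, 0.878, -0.478], [0.002, -0.478, -0.878], [-1.0, -0.0, -0.002]]
force: [-0.7, -0.3, -0.7]
width: 0.0122
```

Run:
```python
from h import *
go(.5774,-.0154,.0853,-28.7)
```

```text
t 16.05 tcp [ 0.5765 -0.012   0.1021] yaw_y -28.55 tilt x [ 6.0e-04  1.9e-03 -1.0e+00] J [  6.   28.  -11.8 108.8   7.8  43.9 -38.6] F [-0.71 -0.27 -0.68] M [-0.008  0.003 -0.02 ] w 0.0122
shift [0.0168 0.0024 0.0026] rot [ 0.0026 -0.002   0.0004]
```

Request:
servo_tool(targets=[[0.05,0.001,0.0024,0.0026,0.002,-0.002,0],[0.05,0.001,0.0024,0.0026,0.002,-0.002,0],[0.05,0.001,0.0024,0.0026,0.002,-0.002,0],[0.05,0.001,0.0024,0.0026,0.002,-0.002,0],[0.05,0.001,0.0024,0.0026,0.002,-0.002,0]])

```text
clock: 16.47
tool_pos: [0.5775, -0.0155, 0.1013]
orientation: [[-0.0, 0.877, -0.48], [0.0, -0.48, -0.877], [-1.0, -0.0, -0.0]]
force: [-0.1, -1.0, -1.7]
width: 0.012
```

Run:
```python
from h import *
go(.5774,-.0154,.0853,-28.7)
c=cap("wrist"); save(c,"w8.png",s=1.4)
c=cap("scene"); save(c,"s8.png",(190,130,410,320),3.6)
go(.5774,-.0154,.0853,-28.7)
```

```text
t 16.47 tcp [ 0.5775 -0.0155  0.1013] yaw_y -28.68 tilt x [-0.e+00  2.e-04 -1.e+00] J [  6.2  28.2 -11.6 108.7   7.9  43.9 -38.4] F [-0.14 -1.03 -1.7 ] M [-0.067  0.012 -0.005] w 0.012
shift [ 0.016  -0.0001 -0.    ] rot [ 0.0004 -0.0001  0.0001]
t 16.57 tcp [ 0.5774 -0.0154  0.1011] yaw_y -28.67 tilt x [-4.e-04  2.e-04 -1.e+00] J [  6.2  28.2 -11.6 108.7   7.9  43.9 -38.4] F [ 0.57 -0.11 -0.65] M [ 0.012 -0.002  0.001] w 0.0118
shift [ 0.0158  0.     -0.    ] rot [0.0005 0.     0.0004]
```

View pics/s8.png

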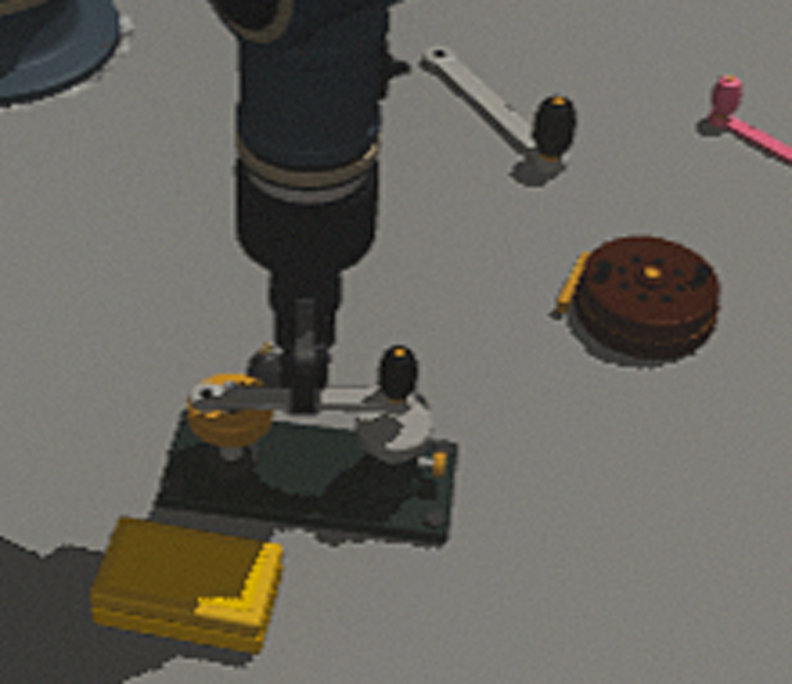

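Request:
servo_tool(targets=[[0.05,0.003,0,0,0,0,0],[0.05,0.006,0,0,0,0,0],[0.05,0.009,0,0,0,0,0],[0.05,0.012,0,0,0,0,0],[0.05,0.013,0,0,0,0,0]])

```text
clock: 16.98
tool_pos: [0.5769, -0.0154, 0.0873]
orientation: [[-0.002, 0.877, -0.48], [0.0, -0.48, -0.877], [-1.0, -0.001, 0.001]]
force: [-0.8, 0.5, -1.6]
width: 0.0121
```

Run:
```python
from h import *
go(.5774,-.0154,.0853,-28.7)
```

```text
t 16.98 tcp [ 0.5769 -0.0154  0.0873] yaw_y -28.67 tilt x [-1.5e-03  2.0e-04 -1.0e+00] J [  6.   29.3 -11.4 109.2   8.2  42.4 -38.7] F [-0.8   0.47 -1.63] M [ 0.017 -0.02   0.041] w 0.0121
shift [ 0.002   0.0004 -0.0002] rot [0.0005 0.0006 0.0014]
```

Request:
servo_tool(targets=[[0.05,0.0005,0.0004,-0.0002,0,0,0.001],[0.05,0.001,0.0004,-0.0002,0,0,0.001],[0.05,0.0015,0.0004,-0.0002,0,0,0.001],[0.05,0.0015,0.0004,-0.0002,0,0,0.001]])

```text
clock: 17.32
tool_pos: [0.5774, -0.0155, 0.0858]
orientation: [[-0.001, 0.877, -0.48], [-0.0, -0.48, -0.877], [-1.0, -0.0, 0.001]]
force: [-0.8, -0.2, -0.9]
width: 0.0123
```

Run:
```python
from h import *
go(.5774,-.0154,.0853,-28.7)
c=cap("wrist"); save(c,"w9.png",s=1.4)
```

```text
t 17.32 tcp [ 0.5774 -0.0155  0.0858] yaw_y -28.67 tilt x [-6.e-04 -3.e-04 -1.e+00] J [  6.   29.4 -11.4 109.2   8.3  42.2 -38.8] F [-0.85 -0.21 -0.87] M [-0.015  0.002  0.01 ] w 0.0123
shift [ 0.0005 -0.0001 -0.0001] rot [0.0005 0.0006 0.0004]
```

View pics/w9.png

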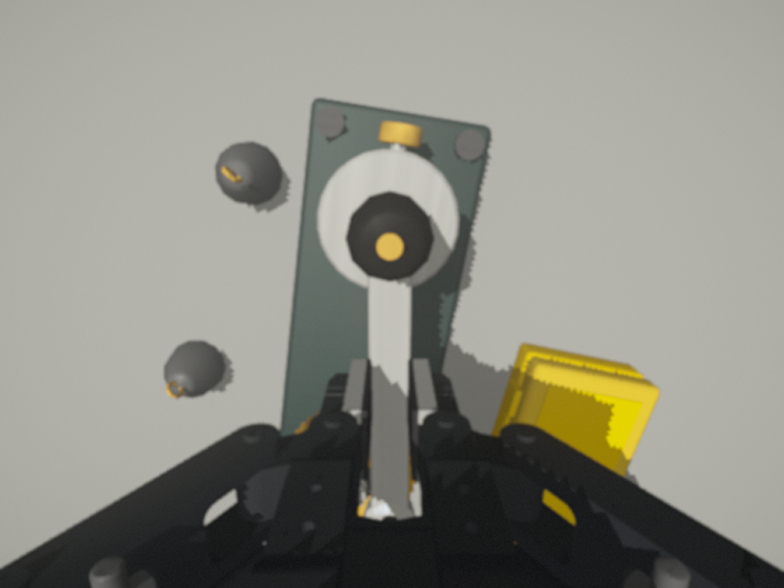

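Request:
servo_tool(targets=[[0.05,0.0005,0,0,0,0,0],[0.05,0.0008,0,0,0,0,0],[0.05,0.0008,0,0,0,0,0]])

```text
clock: 17.62
tool_pos: [0.5776, -0.0155, 0.0853]
orientation: [[-0.0, 0.877, -0.48], [-0.0, -0.48, -0.877], [-1.0, -0.0, 0.0]]
force: [0.6, 0.4, -0.6]
width: 0.0118
```

Run:
```python
from h import *
go(.5774,-.0154,.0853,-28.7)
```

```text
t 17.62 tcp [ 0.5776 -0.0155  0.0853] yaw_y -28.67 tilt x [-2.e-04 -3.e-04 -1.e+00] J [  6.   29.5 -11.3 109.2   8.3  42.1 -38.8] F [ 0.63  0.38 -0.6 ] M [-0.013 -0.018  0.065] w 0.0118
shift [-0.     -0.0002  0.    ] rot [0.0005 0.0004 0.    ]
```

Request:
servo_tool(targets=[[0.05,0.0004,0,0,0,0,0],[0.05,0.0006,0,0,0,0,0],[0.05,0.0006,0,0,0,0,0]])

```text
clock: 17.87
tool_pos: [0.5776, -0.0154, 0.0852]
orientation: [[-0.0, 0.877, -0.48], [-0.0, -0.48, -0.877], [-1.0, 0.0, 0.0]]
force: [-2.5, -0.8, 6.2]
width: 0.0122
```

Run:
```python
from h import *
go(.5774,-.0154,.0853,-28.7)
```

```text
t 17.87 tcp [ 0.5776 -0.0154  0.0852] yaw_y -28.68 tilt x [-1.e-04 -4.e-04 -1.e+00] J [  6.   29.5 -11.3 109.2   8.3  42.1 -38.8] F [-2.52 -0.85  6.21] M [-0.007  0.446  0.038] w 0.0122
shift [-0.0001 -0.0002  0.    ] rot [ 0.0004  0.0004 -0.0001]
```

Request:
servo_tool(targets=[[0.17,0,0,0,0,0,0],[0.2,0,0,0,0,0,0],[0.25,0,0,0,0,0,0],[0.3,0,0,0,0,0,0],[0.38,0,0,0,0,0,0]], grip_force=20)

```text
clock: 18.28
tool_pos: [0.5776, -0.0154, 0.085]
orientation: [[-0.0, 0.877, -0.48], [-0.0, -0.48, -0.877], [-1.0, 0.0, 0.0]]
force: [0.2, 0.4, -0.6]
width: 0.0325
```

Request:
servo_tool(targets=[[0.4,-0.004,0,0,0,0,0],[0.4,-0.015,0,0,0,0,0],[0.4,-0.035,0,0,0,0,0],[0.4,-0.06,0,0,0,0,0],[0.4,-0.09,0,0,0,0,0]])

```text
clock: 18.7
tool_pos: [0.5768, -0.0154, 0.1757]
orientation: [[-0.002, 0.877, -0.48], [-0.0, -0.48, -0.877], [-1.0, -0.002, 0.001]]
force: [0.3, 0.7, 0.3]
width: 0.034
```

Request:
servo_tool(targets=[[0.4,-0.02,0,-0.02,0,0,0],[0.4,-0.03,0,-0.05,0,0,0],[0.4,-0.03,0,-0.08,0,0,0],[0.4,-0.03,0,-0.1,0,0,0],[0.4,-0.03,0,-0.1,0,0,0]])

```text
clock: 19.12
tool_pos: [0.6263, 0.0785, 0.2073]
orientation: [[0.001, 0.881, -0.474], [0.004, -0.474, -0.881], [-1.0, -0.001, -0.004]]
force: [0.4, 1.3, 0.7]
width: 0.0341
```

Run:
```python
from h import *
st()
c=cap("wrist"); save(c,"w10.png",s=1.4); np.save("w10.npy",c,allow_pickle=True)
c=cap("scene"); save(c,"s10.png",(190,130,410,320),3.6)
```

```text
t 19.12 tcp [0.6263 0.0785 0.2073] yaw_y -28.28 tilt x [ 9.0e-04  3.9e-03 -1.0e+00] J [ -0.8  25.6 -13.8  96.4   6.7  58.7 -45. ] F [0.38 1.3  0.66] M [ 0.043 -0.017 -0.008] w 0.0341
```

View pics/w10.png

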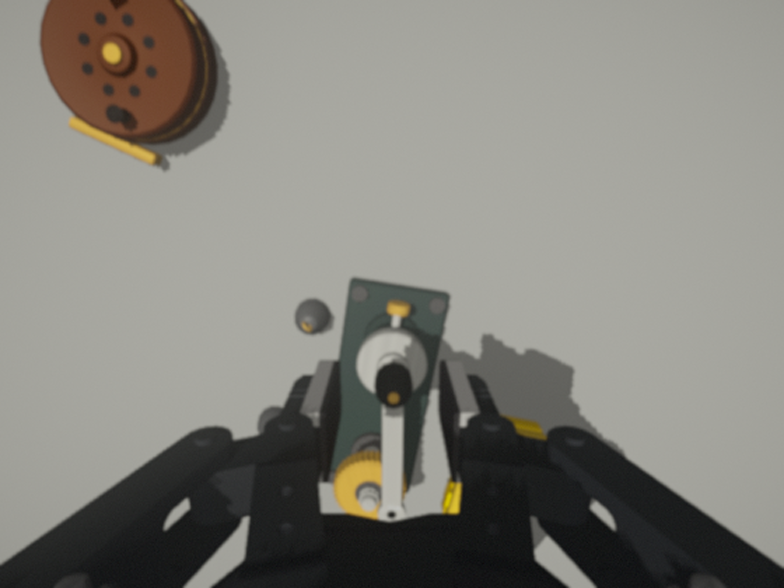

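View pics/s10.png

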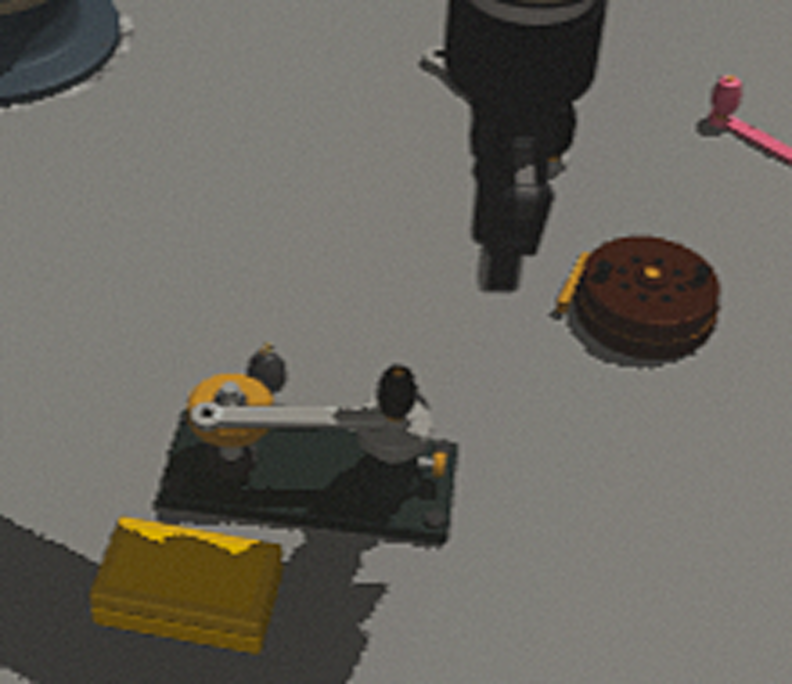

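Request:
servo_tool(targets=[[0.4,-0.015,0,0.025,0,0,0],[0.4,-0.03,0,0.05,0,0,0],[0.4,-0.045,0,0.08,0,0,0],[0.4,-0.05,0,0.1,0,0,0],[0.4,-0.05,0,0.1,0,0,0]])

```text
clock: 19.63
tool_pos: [0.5755, -0.0221, 0.2585]
orientation: [[-0.0, 0.873, -0.487], [-0.005, -0.487, -0.873], [-1.0, 0.002, 0.004]]
force: [-0.3, -0.3, -0.4]
width: 0.0343
```

Request:
servo_tool(targets=[[0.4,0,0,0,0,0,0],[0.4,0,0,0,0,0,0]])

```text
clock: 19.8
tool_pos: [0.575, -0.024, 0.2589]
orientation: [[-0.0, 0.872, -0.489], [-0.006, -0.489, -0.872], [-1.0, 0.003, 0.005]]
force: [0.0, 0.2, 0.3]
width: 0.034
```

Run:
```python
from h import *
st()
c=cap("wrist"); save(c,"w11.png",(150,80,430,290),2.8); np.save("w11.npy",c,allow_pickle=True)
P=cloud(c); print(faces(c))
O=np.array([.577,-.0161]); d=np.array([-.4802,-.8771]); n=np.array([.8771,-.4802])
q=P[...,:2]-O; s=q@d; w=q@n
for a in range(-45,65,10):
    m=(abs(s-a/1000)<.005)&(abs(w)<.004)&(abs(P[...,2]-.07)<.006)
    if m.sum()>5: print(a,m.sum(),np.median(P[...,2][m]).round(5))
m=(abs(P[...,2]-.07)<.0025)&(s>-.03)&(s<.04)&(abs(w)<.012); print("w",w[m].min(),w[m].max(),np.percentile(w[m],[2,98]))
print(faces(cap("scene"))); 
t=cap("top"); save(t,"t11.png",(130,130,350,330),3.6)
```

```text
t 19.8 tcp [ 0.575  -0.024   0.2589] yaw_y -29.3 tilt x [-2.0e-04 -5.7e-03 -1.0e+00] J [  7.9  17.8 -12.5 100.6   4.6  62.1 -35.4] F [0.04 0.2  0.26] M [ 0.01  -0.043 -0.004] w 0.034
{'anvil': (606, 0.06429, 0.002), 'collar': (1010, 0.06451, 0.00288), 'plate': (139, 0.01192, 0.00077)}
-45 26 0.0699
-35 87 0.06998
-25 80 0.06991
-15 80 0.06993
-5 80 0.07001
5 79 0.06984
15 75 0.0701
25 74 0.06973
35 73 0.07001
45 77 0.06994
55 70 0.07017
w -0.011692140232540484 0.00622660948679242 [-0.00752116  0.00606165]
{'anvil': (121, 0.06459, 0.00301), 'collar': (140, 0.06393, 0.0032), 'plate': (67, 0.01137, 0.00145)}
```

View pics/w11.png

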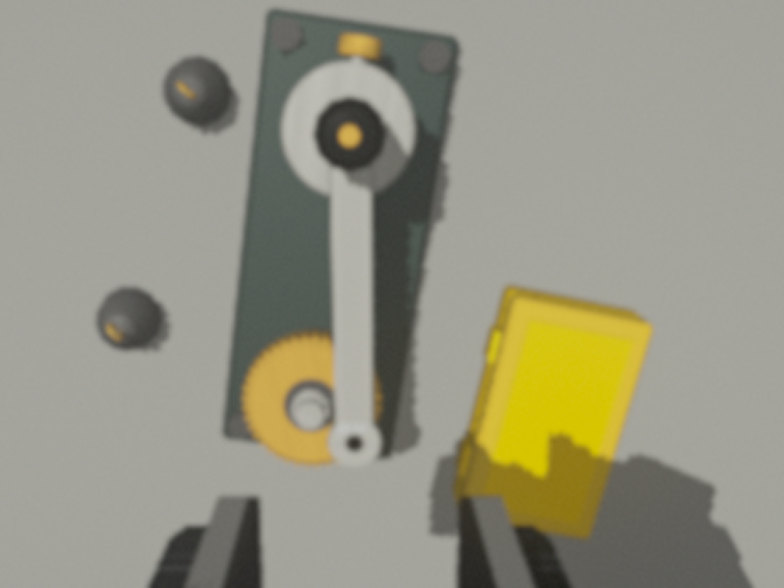

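```bash
python3 -c "
from workcell import r
print(r.close_job())"
```

```text
the job is handed in; nothing more can be done
None
```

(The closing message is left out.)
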